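# Put the butter-dish cover and the tray away in the stacked caddies, right face up

## Robot

A 6-joint arm with a two-finger parallel gripper is mounted at the origin on the work surface. World frame = base frame: x ahead of the robot, y to its left, z up, the work surface at z = 0. Lengths are in m, angles in rad, forces in N, time in s.
With the tool pointing down it reaches from about 0.3 to 0.775 m from the base axis. Payload 14.6 kg.
Tool frame: the origin (TCP) lies midway between the tips of the shut fingers; the grasp point (between the pads) lies 19 mm behind it (ctrl.pinch_z is the z of the grasp point in the tool frame, in m); z points along the fingers, y is the line along which they close (so a half turn about z gives the same grasp; the last joint's range is limited). The gripper opens to 94 mm and grips with 3 to 60 N. Pads are 16 mm wide; open, the fingers measure 119 mm over their backs; the gripper's body (75 mm by 177 mm) begins 78 mm behind the grasp point.
Start: joints at [-1.233, 0.3, 1.521, -0, 1.321, -0.067], TCP at [0.217, -0.506, 0.205] pointing down, gripper open.
Joint ranges: [-3.03, 3.03], [-0.79, 2.21], [0.23, 2.52], [-1.04, 4.18], [0, 3.07], [-2.55, 2.55]. Speed limits (rad/s): [2.22, 2.22, 2.57, 3.14, 3.14, 3.14].

## Interface

Orientations are given as [roll, pitch, yaw] about the fixed x, y, z axes, in that order (R = Rz(yaw) Ry(pitch) Rx(roll)).
In Python, from station import ctrl, camera, ticket gives the robot as it stands. The module is installed in compiled form; this text tells all that it offers.
- The arm moves only by the shell command python3 -m inch 'ROWS' [FORCE]. ROWS is text: rows parted by semicolons, each of 7 numbers parted by spaces: the opening, from -1 (shut) to 1 (fully open), then the shift along the tool's x, y, z in units of 0.03 m (1.0 is 0.03 m), then the turn, a rotation vector about the tool's x, y, z in units of 10 degrees (1.0 is 10 degrees). In form: grip dx dy dz rx ry rz; .... A call has 1 to 10 rows; each row shifts and turns the commanded pose from where the row before left it, along the tool's axes as they then stand; what a row does not reach is not made up. A row lasts 1/8 s, in which the tool goes at most 62.5 mm and 10.7 degrees, less where a joint would pass 70% of its speed; a pose out of reach is approached as far as the arm can. A call with a number of a shift or a turn outside -1 to 1 is refused whole. A call with a gripper value outside its range is refused whole. The fingers move at their own pace and stop on an object; FORCE is the grip in N (left out, the last holds). Time passes only in rows, so rows that do not move let the fingers close. It gives the time, the measured TCP pose, the force, the opening and the grip force at its end, in the units of the state.
- ctrl.get_obs(): the state, without advancing time (a new reading comes with each control period).
- camera(name): name is "scene" or "top" or "wrist"; returns a dict with "img" (384x512x3 uint8, blue, green, red), "range_z" (384x512 float32, m along the optical axis (not along the pixel's ray), 0 where there is no reading), "intrinsics" (3x3 intrinsics, pixels), "k1" (the pictures are not rectified: a ray, as slopes to the right and down, at radius r is drawn at 1 + k1 r^2 times it, then the intrinsics apply), "view" (4x4, takes a point from world to camera coordinates). Camera axes: x right, y down, z forward; pixel columns grow to the right and rows downward; lengths in m; the calibration is good to about 2 mm. A picture is of the moment at which its call begins.
- ticket.hand_in(): hands the job in; it is judged then, once.
The state is a dict: "time_s": time; "qpos": joint angles; "joint_vel": joint speeds; "tau": joint torques, N m; "ee_pos": TCP position; "eef_rot": TCP orientation; "force": force on the tool from outside, world axes, zero at the start; "moment": the same for the moment, N m; "grip_width": finger opening in m; "grip_force": force on a finger pad.
Only numpy, scipy, OpenCV 4.12 (cv2) and the standard library are available. Lean on these libraries where they do the work, as an engineer would, in place of code of your own. Each camera call takes 0.05 s, during which the arm holds its last target. There are 200 camera calls.

## Task

Take the washed white butter-dish cover and the blue tray out of the drainer and put each away lying flat and fully home in a caddy pocket: the white cover in the red caddy with its open side down, the blue tray in the grey caddy with its open side up. Leave both lids standing open, and do not shift or tip any of the other kitchen things.

Things in the scene. Friction and masses are not known exactly. Their poses are not given: they have to be found in the camera images.
- cover: White butter-dish cover, blue panel on its closed back, 180 g: box shell 130 x 62 x 46, walls 4, one 130 x 62 face open. Origin: centre of the end it stands on at the start; own z along the 130 (up at the start), y across the 62, x through the 46, pointing out of the CLOSED back. Starts on end in a drainer socket, closed back towards drainer -y.
- cover_mid (a point): Centre of the cover's 130 x 62 x 46 box, 65 along own z from its origin.
- tray: Blue plastic tray, 180 g: box shell 130 x 62 x 46, walls 4, one 130 x 62 face open. Origin: centre of the end it stands on at the start; own z along the 130 (up at the start), y across the 62, x through the 46, pointing out of the CLOSED back. Starts on end in the other drainer socket, closed back towards drainer -y.
- tray_mid (a point): Centre of the tray's 130 x 62 x 46 box, 65 along own z from its origin.
- drainer: Fixed metal drainer, 230 (own x) x 100 (own y) x 22 high, origin at the centre of its underside. Two sockets at own x = +55 and -55, 68 (x) x 51 (y), 16 deep, their floors 6 above the slab; either part may be in either. Thin decorative wires beside the sockets reach 32.
- caddies: Fixed stack, origin under its centre, front to own -x. Red caddy 280 (x) x 200 (y) x 70 high; grey caddy 140 x 200 on its rear half (own x 0 to 140), top at 125, so a 55 high wall stands 70 from the red pocket's centre. Each flat top has a pocket 68 (x) x 136 (y), 10 deep, chamfered. Stack and drainer may swap between the robot's left and right.
- red_pocket (a point): Centre of the red pocket's floor (10 below the red top, 60 above the slab), axes those of the caddies; the pocket's length runs along y.
- grey_pocket (a point): Centre of the grey pocket's floor (10 below the grey top, 115 above the slab), axes those of the caddies; the pocket's length runs along y.
- red_seat (a point): Point 23 above the red pocket's floor centre: where the centre of a part lying home in the pocket is.
- grey_seat (a point): Point 23 above the grey pocket's floor centre: where the centre of a part lying home in the pocket is.
- red_lid (a joint): Domed red lid (130 x 190, 46 deep), hinged along y on the red caddy's front top edge (own x -140, height 70), stiff. 0 closed, 1.57 straight up, starts 1.8 to 2.1 leaning outwards, its top about 200 above the slab.
- grey_lid (a joint): Domed grey lid (130 x 190, 46 deep), hinged along y on the grey caddy's rear top edge (own x +140, height 125), stiff. 0 closed, 1.57 straight up, starts 1.9 to 2.2 leaning outwards, its top about 245 above the slab.
- tongs: Stainless kitchen tongs lying on the slab, 240 long (own x), 50 wide, 16 high; origin under the middle.
- jug: Glass jug standing upside down, 62 radius at the slab, 156 high, handle to own +y reaching 100; origin at the centre of its underside.
- utensil_pot: White ceramic utensil pot with a blue band, 52 radius, 135 high, fixed utensils sticking out to 255 high; origin at the centre of its underside.
- mug: Terracotta mug, 40 radius, 90 high, handle to own +y; origin at the centre of its underside.
- mill: Dark wooden pepper mill, 28 radius, 150 high; origin at the centre of its underside.
- salt_jar: Small white salt jar, 34 radius, 70 high; origin at the centre of its underside.

How it is judged:
At the end, for the whole second after the job is handed in: Centres of cover and tray within 6 mm of red_seat and grey_seat; cover's closed back up, tray's open face up, each flat to 0.08 rad and lengthwise along its pocket to 0.12 rad (either way round); both at rest (under 0.02 m/s); both lid joints above 1.5 rad (distance between cover_mid and red_seat below 0.006 m and angle between cover's own x axis and vertical below 0.08 rad and angle between the z axis of cover and the y axis of red_pocket, either way round below 0.12 rad and distance between tray_mid and grey_seat below 0.006 m and angle between tray's own x axis and vertical above 3.06 rad and angle between the z axis of tray and the y axis of grey_pocket, either way round below 0.12 rad and linear speed of each of cover, tray below 0.02 m/s and value of joint each of red_lid, grey_lid above 1.5 rad); the robot touches nothing.
It fails at once if one of tongs, jug, utensil pot shifted by more than 30 mm or tipped by more than 0.35 rad (distance of any of tongs, jug, utensil_pot from where it was at the start of the episode above 0.03 m or angle between any of tongs, jug, utensil_pot's own z axis and vertical above 0.35 rad).
It fails at once if one of mug, mill, salt jar shifted by more than 30 mm or tipped by more than 0.35 rad (distance of any of mug, mill, salt_jar from where it was at the start of the episode above 0.03 m or angle between any of mug, mill, salt_jar's own z axis and vertical above 0.35 rad).
It fails at once if a lid is pushed below 1.5 rad (value of joint any of red_lid, grey_lid below 1.5 rad).
It also fails if it takes over 70 s, if anything falls off the work surface, if the arm or the gripper's body presses on something with over 40 N, if the wrist force passes 120 N, or if a joint passes its speed limit or range.

## Working session

There is one attempt and no reset: what is moved stays moved. The work goes in short steps, Python scripts to look and compute and a shell command to move; the robot and the scene stay as the last step left them, time stands still between calls to the robot, and variables do not carry over. Pictures are saved under pics/ and viewed, at most 10 in all, crops included, and the job is handed in when it is done.

```bash
ls; mkdir -p pics; cat > h.py <<'E'
import numpy as np, cv2
from station import ctrl, camera, ticket
def cloud(c):
    z=c["range_z"]; K=np.array(c["intrinsics"]); k1=float(c["k1"])
    h,w=z.shape; u,v=np.meshgrid(np.arange(w),np.arange(h))
    p=cv2.undistortPoints(np.stack([u,v],-1).reshape(-1,1,2).astype(np.float64),K,np.array([k1,0,0,0.]),).reshape(h,w,2)
    P=np.stack([p[...,0]*z,p[...,1]*z,z,np.ones_like(z)],-1)
    W=P@np.linalg.inv(np.array(c["view"])).T
    W[z==0]=np.nan
    return W[...,:3]
E
python3 - <<'E'
from h import *
import pickle
ims=[]
for n in ("scene","top"):
    c=camera(n); pickle.dump(c,open(f"{n}0.pkl","wb")); cv2.imwrite(f"pics/{n}0.png",c["img"])
    print(n,c["k1"],np.linalg.inv(c["view"])[:3,3])
print(ctrl.pinch_z, ctrl.get_obs())
E
```

```text
pics
scene -0.13087111118149905 [0.90188345 1.08744057 0.99450234]
top -0.12470997830196535 [0.22696539 0.02413516 1.60524073]
-0.0188 {'time_s': 0.1, 'qpos': array([-1.23259368e+00,  3.00388148e-01,  1.52155283e+00, -2.42495233e-07,
        1.32068004e+00, -6.65690039e-02]), 'joint_vel': array([ 0.00087987, -0.00122452, -0.00143941,  0.00109207, -0.00047189,
        0.0005727 ]), 'tau': array([ 1.55457914e-03, -5.32649946e+01, -3.53286195e+01,  7.10146339e-02,
        2.34560575e-02, -6.10813800e-05]), 'ee_pos': array([ 0.21652647, -0.50531904,  0.20494378]), 'eef_rot': array([-3.14056655e+00, -6.81725378e-05,  4.04771679e-01]), 'force': array([ 0.09422954,  1.25367504, -0.44764976]), 'moment': array([-0.01878613,  0.04178719,  0.00786797]), 'grip_force': 0.0, 'grip_width': 0.09357271979072757}
```

View pics/scene0.png

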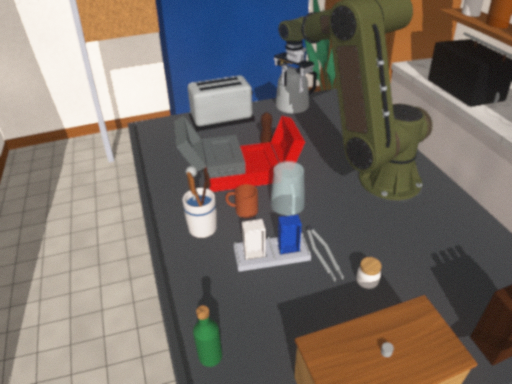

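View pics/top0.png

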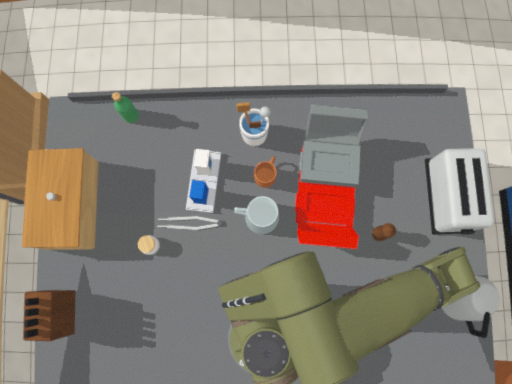

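Top view: robot at bottom (267,350), drainer at (203,180) with white cover (203,161) and blue tray (198,190); caddies on the right, red (327,205) towards the robot, grey (330,160) behind; jug (262,215), mug (265,174), pot (254,125), tongs (188,223), mill (384,232), salt (149,245).

```bash
cat > m.py <<'E'
from h import *
import pickle
def rect(n,P):
    r=cv2.minAreaRect(P[:,:2].astype(np.float32)*1000); print(n,len(P),np.round(r[0],1),np.round(r[1],1),round(r[2],1),"z",np.round(np.percentile(P[:,2],[5,50,95]),3))
for cam in ("scene","top"):
    c=pickle.load(open(cam+"0.pkl","rb")); W=cloud(c); I=c["img"].astype(int); hsv=cv2.cvtColor(c["img"],cv2.COLOR_BGR2HSV)
    x,y,z=W[...,0],W[...,1],W[...,2]
    box=lambda a,b,cc,d,e,f:(x>a)&(x<b)&(y>cc)&(y<d)&(z>e)&(z<f)
    H,S,V=hsv[...,0],hsv[...,1],hsv[...,2]
    print(cam)
    reg=box(.35,.8,.1,.42,.125,.145)
    b=(H>100)&(H<130)&(S>150)
    rect("tray top",W[reg&b]); rect("cover top",W[reg&(S<60)])
    rect("drainer",W[box(.35,.8,.1,.42,.015,.027)&(S<60)])
    rect("red top",W[box(.3,.8,-.4,.0,.062,.076)&(S>150)&((H<8)|(H>172))])
    rect("red floor",W[box(.3,.8,-.4,.0,.053,.062)&(S>150)&((H<8)|(H>172))])
    rect("redlid top",W[box(.2,.8,-.4,.0,.08,.3)&(S>150)&((H<8)|(H>172))])
    rect("grey top",W[box(.3,.9,-.4,.0,.12,.13)&(S<120)])
    rect("grey floor",W[box(.3,.9,-.4,.0,.108,.119)&(S<120)])
    rect("grey lid",W[box(.3,1,-.4,.0,.14,.3)&(S<120)])
if 1:
    for n,(u,v) in dict(cover=(203,158),tray=(198,187),drain1=(211,175),jug=(262,212),mug=(265,174),pot=(254,125),mill=(384,232),salt=(149,245),redfloor=(327,205),greyfloor=(330,160),tongs=(188,220)).items(): print(n,np.round(W[v,u],3))
E
python3 m.py
```

```text
scene
tray top 215 [523.1 223.6] [46.5 62.1] 81.2 z [0.133 0.137 0.141]
cover top 246 [633.2 205.7] [49.6 62.4] 80.3 z [0.133 0.137 0.14 ]
drainer 1026 [500.1 227.2] [220.4 400.4] 62.1 z [0.016 0.022 0.026]
red top 970 [ 509.8 -195.9] [392.1 199. ] 44.9 z [0.063 0.069 0.074]
red floor 337 [ 508.5 -185.5] [403.2 172.6] 36.0 z [0.054 0.06  0.062]
redlid top 859 [ 433.9 -131.2] [426.5 173.5] 47.6 z [0.088 0.137 0.188]
grey top 896 [ 642.  -178.9] [356.8 306.6] 89.9 z [0.121 0.124 0.128]
grey floor 578 [ 645.9 -181.9] [307.2 361.4] 0.7 z [0.11  0.114 0.118]
grey lid 1007 [ 585.2 -181.5] [361.7 400.1] 89.9 z [0.148 0.198 0.237]
top
tray top 228 [521.1 219.4] [44.5 60. ] 80.7 z [0.13  0.136 0.141]
cover top 242 [632.5 205. ] [47.1 61.9] 82.6 z [0.13  0.136 0.141]
drainer 765 [525.5 273.9] [345.5 257.1] 1.0 z [0.016 0.021 0.026]
red top 1966 [ 449.8 -230.2] [200.9 185.6] 83.4 z [0.063 0.069 0.075]
red floor 561 [ 444.7 -227.6] [209.4 171. ] 81.9 z [0.054 0.059 0.062]
redlid top 846 [ 412.5 -225.7] [190.4 199.6] 83.0 z [0.128 0.183 0.192]
grey top 1698 [ 593.7 -178.7] [418.9 352.2] 0.4 z [0.121 0.125 0.129]
grey floor 1050 [ 592.  -177.6] [416.2 353.9] 0.0 z [0.109 0.115 0.119]
grey lid 1748 [ 552.7 -166.4] [357.9 471. ] 85.8 z [0.146 0.173 0.239]
cover [0.63  0.199 0.138]
tray [0.529 0.217 0.131]
drain1 [0.595 0.182 0.025]
jug [ 0.433 -0.002  0.159]
mug [ 0.601 -0.02  -0.002]
pot [0.723 0.018 0.206]
mill [ 0.358 -0.417  0.13 ]
salt [0.337 0.4   0.066]
redfloor [ 0.466 -0.237  0.064]
greyfloor [ 0.619 -0.248  0.117]
tongs [ 0.432  0.271 -0.001]
```

```bash
python3 - <<'E'
from h import *
import pickle
a=pickle.load(open("scene0.pkl","rb"))["img"][205:285,225:350]; b=pickle.load(open("top0.pkl","rb"))["img"][95:255,180:370]
a=cv2.resize(a,None,fx=4.5,fy=4.5,interpolation=cv2.INTER_CUBIC); b=cv2.resize(b,None,fx=2.9,fy=2.9,interpolation=cv2.INTER_CUBIC)
cv2.imwrite("pics/a.png",a); cv2.imwrite("pics/b.png",b)
E
```

```text
(no output)
```

View pics/a.png

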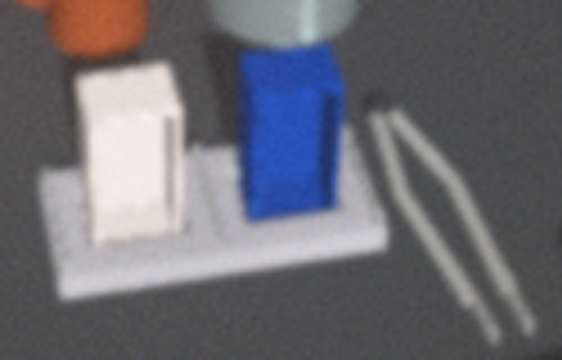

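View pics/b.png

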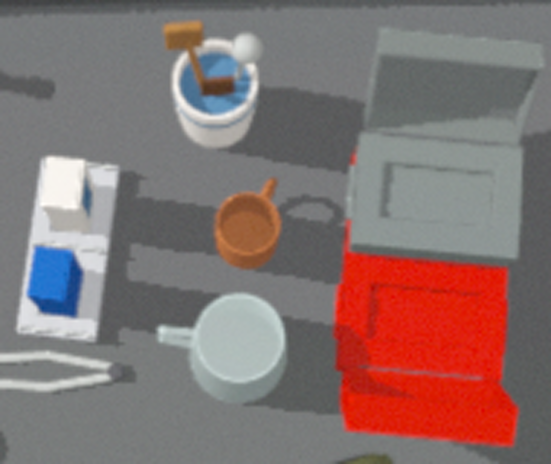

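Scene crop: both open faces (white 130,160; blue 290,150) face +y, closed backs −y, so drainer yaw ≈ −8°. Top crop: red pocket (435,320) and grey pocket (445,190), both lids open. I'll make free-space moves to identify the arm's kinematics.

```bash
cat > log.py <<'E'
from station import ctrl
import json,sys
o=ctrl.get_obs(); open("log.txt","a").write(json.dumps([list(map(float,o[k])) for k in("qpos","ee_pos","eef_rot")])+"\n")
E
cat > st.sh <<'E'
python3 log.py
E
python3 log.py
python3 -m inch '1 0 0 -1 0 0 0; 1 0 0 -1 0 0 0; 1 0 0 -1 0 0 0; 1 0 0 -1 0 0 0; 1 0 0 -1 0 0 0; 1 0 0 -1 0 0 0; 1 0 0 0 0 0 0'; python3 log.py
python3 -m inch '1 0 0 0 1 0 0; 1 0 0 0 1 0 0; 1 0 0 0 1 0 0; 1 0 0 0 0 0 0'; python3 log.py
python3 -m inch '1 0 0 0 -1 1 0; 1 0 0 0 -1 1 0; 1 0 0 0 -1 1 0; 1 0 0 0 0 0 0'; python3 log.py
python3 -m inch '1 0 0 0 0 -1 0; 1 0 0 0 0 -1 0; 1 0 0 0 0 -1 0; 1 0 0 0 0 -1 0; 1 0 0 0 0 -1 0; 1 0 0 0 0 0 0'; python3 log.py
python3 -m inch '1 0 0 0 0 1 1; 1 0 0 0 0 1 1; 1 0 0 0 0 0 1; 1 0 0 0 0 0 1; 1 0 0 0 0 0 1; 1 0 0 0 0 0 0'; python3 log.py
cat log.txt
cat > kin.py <<'E'
import numpy as np, json
from scipy.optimize import least_squares
from scipy.spatial.transform import Rotation as R
def fk(q,p):
    a1,h1,L2,a3,L4,L6,dy,a5,dz3=p
    Rz=lambda t:R.from_euler('z',t); Ry=lambda t:R.from_euler('y',t)
    r=Rz(q[0]); x=r.apply([a1,dy,h1]); r=r*Ry(q[1]); x=x+r.apply([0,0,L2]); r=r*Ry(q[2]); x=x+r.apply([a3,0,L4]); r=r*Rz(q[3]); x=x+r.apply([a5,dz3,0])
    r=r*Ry(q[4])*Rz(q[5]); return x+r.apply([0,0,L6]), r
def fit(verbose=1):
    D=[json.loads(l) for l in open("log.txt")]
    # fixed tool yaw offset
    def off():
        o=[(fk(d[0],[0]*9)[1].inv()*R.from_euler('xyz',d[2])) for d in D]; return o
    o=off(); 
    res=lambda p:np.concatenate([fk(d[0],p)[0]-d[1] for d in D]+[(np.array(p)-p0)*1e-3])
    p0=np.array([.1,.3,.4,0,.4,.25,.03,0,0]); s=least_squares(res,p0)
    if verbose: print(np.round(s.x,4),"pos err mm",np.round(np.array([np.linalg.norm(fk(d[0],s.x)[0]-d[1]) for d in D])*1e3,1)); print(np.round([x.as_rotvec() for x in o],3))
    return s.x,R.concatenate(o).mean()
if __name__=="__main__": fit()
E
python3 kin.py
```

```text
time_s: 0.98
ee_pos: [0.2167, -0.5059, 0.387]
eef_rot: [3.139, 0.0, 0.405]
force: [-0.8, -0.2, -0.2]
grip_width: 0.0942
grip_force: 0.0
time_s: 1.48
ee_pos: [0.217, -0.5067, 0.3803]
eef_rot: [-2.609, -0.0, 0.405]
force: [-0.5, -0.5, -0.5]
grip_width: 0.0942
grip_force: 0.0
time_s: 1.98
ee_pos: [0.2152, -0.5046, 0.387]
eef_rot: [-3.003, -0.374, 0.271]
force: [-0.2, 0.5, 0.6]
grip_width: 0.094
grip_force: 0.0
time_s: 2.72
ee_pos: [0.2188, -0.5048, 0.3847]
eef_rot: [-2.987, 0.493, 0.405]
force: [0.1, -0.2, -0.5]
grip_width: 0.0939
grip_force: 0.0
time_s: 3.48
ee_pos: [0.2164, -0.5057, 0.3862]
eef_rot: [3.049, 0.233, -0.449]
force: [0.6, -0.0, -0.7]
grip_width: 0.094
grip_force: 0.0
[[-1.2325936773115262, 0.3003881483603455, 1.5215528323838248, -2.4249523346135997e-07, 1.320680041349411, -0.06656900385465862], [0.21652647394875726, -0.5053190384754384, 0.20494377587600215], [-3.1405665471910718, -6.817253775448506e-05, 0.4047716785042976]]
[[-1.2325909713496301, 0.23696316261209824, 1.189094012572474, -5.31038274193111e-06, 1.7125756210736838, -0.06662788775239668], [0.21671464923914874,
[... 667 characters left out ...]
.0954839831077454, -0.47899004587610444, 1.886036295255563, 0.09121248046764335], [0.21877090276778255, -0.5047857865195496, 0.38473756613333293], [-2.987170575975483, 0.4925241844866761, 0.404846876783332]]
[[-1.1264240071515457, 0.3207940539361486, 1.1041022832125795, -0.2262851034516045, 1.8346021913798982, 0.8366167096900371], [0.21640794488183263, -0.5057309488306561, 0.3861869105406918], [3.048557235155819, 0.23327426487346803, -0.4494542531268271]]
[0.     0.2212 0.4242 0.0409 0.4475 0.2706 0.0366 0.     0.    ] pos err mm [0. 0. 0. 0. 0. 0.]
[[-0.     0.     1.571]
 [-0.     0.     1.571]
 [ 0.     0.     1.571]
 [ 0.     0.     1.571]
 [ 0.     0.     1.571]
 [-0.     0.     1.571]]
```

```bash
cat > m2.py <<'E'
from h import *
import pickle,sys
from m import rect
def caddy(c,tag):
    W=cloud(c); x,y,z=W[...,0],W[...,1],W[...,2]
    H,S,V=cv2.split(cv2.cvtColor(c["img"],cv2.COLOR_BGR2HSV)); red=(S>150)&((H<8)|(H>172))
    def big(m):
        n,l,s,_=cv2.connectedComponentsWithStats(m.astype(np.uint8)); return W[l==1+np.argmax(s[1:,4])]
    box=lambda a,b,cc,d,e,f:(x>a)&(x<b)&(y>cc)&(y<d)&(z>e)&(z<f)
    print(tag); rect("grey top",big(box(.5,.85,-.4,-.05,.108,.132)&~red)); rect("greyfloor",big(box(.5,.85,-.4,-.05,.109,.1185)&~red))
    rect("red top",big(box(.35,.65,-.4,-.05,.064,.077)&red)); rect("redfloor",big(box(.35,.65,-.4,-.05,.050,.0645)&red))
if __name__=="__main__":
    for n in("scene","top"):
        c=pickle.load(open(n+"0.pkl","rb")); caddy(c,n)
E
sed -i '/^for cam/,$ s/^/    /; s/^    for cam/if __name__=="__main__":\n    for cam/' m.py
python3 m2.py
```

```text
scene
grey top 1404 [ 634.  -252.3] [217.3 189. ] 83.2 z [0.111 0.122 0.128]
greyfloor 305 [ 606.4 -257.4] [130.7  71.1] 83.3 z [0.111 0.114 0.118]
red top 736 [ 454.7 -223.7] [227.1 169.6] 73.3 z [0.065 0.071 0.075]
redfloor 279 [ 467.2 -242.3] [133.4  67.2] 83.1 z [0.058 0.061 0.064]
top
grey top 2889 [ 637.3 -251.1] [202.1 198.7] 83.7 z [0.112 0.122 0.13 ]
greyfloor 554 [ 612.4 -250. ] [134.6  68. ] 82.5 z [0.111 0.115 0.118]
red top 1729 [ 455.4 -230. ] [199.2 173.1] 83.0 z [0.065 0.07  0.075]
redfloor 625 [ 473.3 -232.2] [137.2  73.1] 84.7 z [0.055 0.06  0.064]
```

```bash
cat > plan.py <<'E'
from kin import *
P,OFF=fit(0)
LO=np.array([-3.03,-.79,.23,-1.04,0.02,-2.55]);HI=np.array([3.03,2.21,2.52,4.18,3.05,2.55])
def T(q): x,r=fk(q,P); return x,r*OFF
def ik(p,r,seeds=None,n=40):
    sols=[];rng=np.random.default_rng(0)
    S=list(seeds) if seeds is not None else [LO+(HI-LO)*rng.random(6) for _ in range(n)]
    for s in S:
        f=lambda q:(lambda X:np.r_[X[0]-p,.3*(X[1].inv()*r).as_rotvec()])(T(q))
        o=least_squares(f,np.clip(s,LO+1e-3,HI-1e-3),bounds=(LO,HI))
        if o.cost<1e-8 and not any(np.abs(o.x-z).max()<.02 for z in sols): sols.append(o.x)
    return sols
# world poses
D=np.deg2rad
dyaw,cyaw=D(-8.2),D(-7.)
tray=np.array([.522,.2205,.071]); cover=np.array([.633,.2055,.071])
red=np.array([.472,-.234,.083]); grey=np.array([.611,-.251,.138])
PZ=.0188
def partR_pick(): # columns x,y,z
    R0=R.from_euler('z',dyaw); return R.from_matrix(np.stack([R0.apply([0,-1,0]),R0.apply([1,0,0]),R0.apply([0,0,1])],1))
def partR_place(which,way):
    c=R.from_euler('z',cyaw); zz=c.apply([0,way,0]); xx=np.array([0,0,1. if which=="cover" else -1.]); return R.from_matrix(np.stack([xx,np.cross(zz,xx),zz],1))
def toolInPart(which,a,flip,s,d):
    """a: angle of tool from -z_part towards the approach side; s: grasp along part z from mid; d: grasp offset towards approach side"""
    sg=-1 if which=="cover" else 1   # tool z x-component sign
    tz=np.array([sg*np.sin(a),0,-np.cos(a)]); ty=np.array([0,1.,0])*flip; tx=np.cross(ty,tz)
    r=R.from_matrix(np.stack([tx,ty,tz],1)); g=np.array([-sg*d,0,s]); return g+tz*PZ, r
def tool(mid,Rp,tp): return mid+Rp.apply(tp[0]), Rp*tp[1]
E
python3 - <<'E'
from plan import *
for which,mid,seat in (("cover",cover,red),("tray",tray,grey)):
  for a in (45,60,75):
    for flip in(1,-1):
      tp=toolInPart(which,D(a),flip,.008,.010)
      def sh(n,m,Rp):
        for q in ik(*tool(m,Rp,tp),n=25):
          w=T(q)[0]-.2706*T(q)[1].apply([0,0,1]); print(which,a,flip,n,np.round(q,2),"wrist",np.round(w,2))
      sh("pick",mid,partR_pick())
      for way in(1,-1): sh("place%+d"%way,seat,partR_place(which,way))
E
python3 - <<'E'
from h import *
import pickle
for n in("scene","top"):
    W=cloud(pickle.load(open(n+"0.pkl","rb"))).reshape(-1,3); W=W[~np.isnan(W[:,0])]
    def s(t,a,b,c,d,e,f):
        m=W[(W[:,0]>a)&(W[:,0]<b)&(W[:,1]>c)&(W[:,1]<d)&(W[:,2]>e)&(W[:,2]<f)]
        if len(m): print(n,t,len(m),"min",np.round(m.min(0),3),"max",np.round(m.max(0),3),"mean",np.round(m.mean(0),3))
    s("pot",.6,.85,-.06,.12,.1,.14); s("utens",.6,.9,-.08,.15,.16,.3); s("utens_hi",.6,.9,-.08,.15,.2,.3)
    s("jug",.33,.5,-.1,.1,.1,.18); s("mug",.5,.66,-.09,.09,.06,.1)
    for e in(.14,.16,.18,.2,.22): s("glid",.65,.95,-.27,-.25,e,e+.02)
    for e in(.08,.10,.12,.14,.16): s("rlid",.25,.45,-.24,-.22,e,e+.02)
    s("mill",.3,.4,-.48,-.36,.1,.16)
E
```

```text
cover 45 1 pick [-0.03  0.68  1.52  0.93  1.07 -0.41] wrist [0.61 0.02 0.26]
cover 45 1 place+1 [-0.17  0.46  1.84 -0.95  1.05  0.54] wrist [ 0.49 -0.05  0.27]
cover 45 1 place-1 [-0.81  0.67  1.49  0.58  1.55  2.27] wrist [ 0.45 -0.42  0.27]
cover 45 -1 place-1 [-0.81  0.67  1.49  0.58  1.55 -0.87] wrist [ 0.45 -0.42  0.27]
cover 60 1 pick [-0.09  0.75  1.54  1.19  1.2  -0.63] wrist [ 0.6  -0.02  0.2 ]
cover 60 1 place+1 [-0.28  0.4   1.82 -0.65  0.95  0.24] wrist [ 0.49 -0.1   0.31]
cover 60 1 place-1 [-0.74  0.56  1.57  0.43  1.36  2.36] wrist [ 0.46 -0.37  0.31]
cover 60 -1 pick [-0.09  0.75  1.54  1.19  1.2   2.51] wrist [ 0.6  -0.02  0.2 ]
cover 60 -1 place-1 [-0.74  0.56  1.57  0.43  1.36 -0.78] wrist [ 0.46 -0.37  0.31]
cover 75 1 pick [-0.14  0.86  1.53  1.39  1.38 -0.8 ] wrist [ 0.6  -0.05  0.14]
cover 75 1 place+1 [-0.4   0.37  1.78 -0.31  0.94 -0.09] wrist [ 0.48 -0.16  0.34]
cover 75 1 place-1 [-0.65  0.47  1.64  0.24  1.18  2.5 ] wrist [ 0.46 -0.31  0.34]
cover 75 -1 pick [-0.14  0.86  1.53  1.39  1.38  2.34] wrist [ 0.6  -0.05  0.14]
cover 75 -1 place-1 [-0.65  0.47  1
[... 2622 characters left out ...]
51 0.019 0.1  ] mean [ 0.594 -0.022  0.081]
top glid 22 min [ 0.729 -0.27   0.141] max [ 0.743 -0.251  0.159] mean [ 0.738 -0.262  0.15 ]
top glid 30 min [ 0.736 -0.269  0.16 ] max [ 0.756 -0.25   0.18 ] mean [ 0.747 -0.259  0.168]
top glid 8 min [ 0.751 -0.269  0.181] max [ 0.757 -0.251  0.188] mean [ 0.754 -0.259  0.184]
top glid 1 min [ 0.774 -0.254  0.218] max [ 0.774 -0.254  0.218] mean [ 0.774 -0.254  0.218]
top glid 47 min [ 0.737 -0.269  0.221] max [ 0.776 -0.251  0.24 ] mean [ 0.758 -0.26   0.231]
top rlid 27 min [ 0.312 -0.238  0.168] max [ 0.335 -0.221  0.18 ] mean [ 0.32  -0.23   0.177]
top mill 182 min [ 0.341 -0.461  0.102] max [ 0.387 -0.409  0.152] mean [ 0.363 -0.43   0.134]
```

```bash
cat > go.py <<'E'
from plan import *
from scipy.linalg import fractional_matrix_power as fmp
from station import ctrl
def H(p,r): M=np.eye(4);M[:3,:3]=r.as_matrix();M[:3,3]=p;return M
def go(p,r,n=None,cur=None,lin=False):
    o=ctrl.get_obs()
    if cur is None: cur=(o["ee_pos"],R.from_euler('xyz',o["eef_rot"]))
    q=np.array(o["qpos"]); A=H(*cur);B=H(p,r);M=np.linalg.inv(A)@B
    ang=np.rad2deg(np.linalg.norm(R.from_matrix(M[:3,:3]).as_rotvec()))
    if n is None: n=int(np.ceil(max(np.linalg.norm(M[:3,3])/.029,ang/9.5,1)))
    S=np.real(fmp(M,1/n)) if ang>.3 else H(M[:3,3]/n,R.from_rotvec([0,0,0])); rv=R.from_matrix(S[:3,:3]).as_rotvec()
    print(n,"x row:",np.round(np.r_[S[:3,3]/.03,np.rad2deg(rv)/10],3),"dist",np.round(np.linalg.norm(M[:3,3]),4),"ang",round(ang,2))
    X=A.copy(); path=[]
    for i in range(n):
        X=X@S; s=ik(X[:3,3],R.from_matrix(X[:3,:3]),[q])
        if not s: path.append("NOIK %d"%i); continue
        path.append((np.round(X[:3,3],2).tolist(),round(float(np.abs(s[0]-q).max()),2))); q=s[0]
    print(path[::max(1,n//6)],"end q",np.round(q,2)); return p,r
TP={"cover":toolInPart("cover",D(60),1,.008,.012),"tray":toolInPart("tray",D(60),1,.008,.012)}
def back(pr,b): return pr[0]-b*pr[1].apply([0,0,1]),pr[1]
def up(pr,u): return pr[0]+np.array([0,0,u]),pr[1]
pickC=tool(cover,partR_pick(),TP["cover"]); pickT=tool(tray,partR_pick(),TP["tray"])
placeC=tool(red,partR_place("cover",1),TP["cover"]); placeT=tool(grey,partR_place("tray",-1),TP["tray"])
E
python3 - <<'E'
from go import *
print(pickC[0],pickT[0],placeC[0],placeT[0])
a=up(back(pickC,.20),.13)
go(*a)
c=go(*back(pickC,.14),cur=a); go(*pickC,cur=c); b=go(*up(pickC,.17),cur=pickC)
d=go(*up(placeC,.17),cur=b); go(*placeC,cur=d)
E
```

```text
[0.63361063 0.20973751 0.0696    ] [0.52138937 0.21626249 0.0696    ] [ 0.47182938 -0.23538956  0.07871872] [ 0.61117062 -0.24961044  0.13371872]
24 x row: [ 0.869 -0.461  0.562  0.201  0.228 -0.425] dist 0.6764 ang 125.41
[([0.24, -0.5, 0.36], 0.06), ([0.35, -0.47, 0.28], 0.06), ([0.45, -0.4, 0.23], 0.06), ([0.54, -0.3, 0.21], 0.05), ([0.6, -0.18, 0.22], 0.05), ([0.62, -0.05, 0.26], 0.05)] end q [-0.38  0.46  1.4   1.    1.63 -0.37]
6 x row: [-0.625  0.     0.694  0.     0.     0.   ] dist 0.1682 ang 0.0
[([0.61, 0.05, 0.27], 1.25), ([0.61, 0.06, 0.25], 0.04), ([0.61, 0.06, 0.22], 0.04), ([0.61, 0.07, 0.19], 0.04), ([0.62, 0.08, 0.17], 0.04), ([0.62, 0.09, 0.14], 0.04)] end q [-0.3   0.64  1.53  1.05  1.4  -0.6 ]
5 x row: [ 0.    -0.     0.933  0.     0.     0.   ] dist 0.14 ang 0.0
[([0.62, 0.11, 0.13], 1.44), ([0.62, 0.14, 0.11], 0.04), ([0.63, 0.16, 0.1], 0.04), ([0.63, 0.19, 0.08], 0.04), ([0.63, 0.21, 0.07], 0.04)] end q [-0.1   0.75  1.54  1.19  1.2  -0.64]
6 x row: [ 0.818  0.    -0.472  0.     0.     0.   ] dist 0.17 ang 0.0
[([0.63, 0.21, 0.1], 1.43), ([0.63, 0.21, 0.13], 0.05), ([0.63, 0.21, 0.15], 0.05), ([0.63, 0.21, 0.18], 0.05), ([0.63, 0.21, 0.21], 0.05), ([0.63, 0.21, 0.24], 0.05)] end q [-0.1   0.51  1.48  1.1   1.33 -0.34]
17 x row: [-0.954 -0.198 -0.325  0.002 -0.529 -0.008] dist 0.4737 ang 90.01
[([0.62, 0.19, 0.22], 1.23), ([0.61, 0.14, 0.19], 0.1), ([0.59, 0.09, 0.16], 0.1), ([0.57, 0.03, 0.15], 0.1), ([0.55, -0.03, 0.15], 0.1), ([0.53, -0.09, 0.16], 0.1), ([0.51, -0.14, 0.18], 0.1), ([0.49, -0.19, 0.21], 0.1), ([0.47, -0.24, 0.25], 0.09)] end q [-0.28  0.18  1.65 -0.54  1.27  0.  ]
6 x row: [ 0.472 -0.     0.818  0.     0.     0.   ] dist 0.17 ang 0.0
[([0.47, -0.24, 0.22], 0.85), ([0.47, -0.24, 0.19], 0.05), ([0.47, -0.24, 0.16], 0.05), ([0.47, -0.24, 0.14], 0.05), ([0.47, -0.24, 0.11], 0.05), ([0.47, -0.24, 0.08], 0.05)] end q [-0.28  0.39  1.82 -0.65  0.95  0.24]
```

```bash
python3 - <<'E'
from go import *
o=ctrl.get_obs(); r0=R.from_euler('xyz',o["eef_rot"]); w=np.array([.5,-.08,.42])
a=go(w,r0); b=go(w,pickC[1],cur=a); c=go(*back(pickC,.14),cur=b)
print("lift/rot"); u=up(pickC,.25); v=(np.array([.55,0.05,.36]),placeC[1]); go(*u,cur=pickC); go(v[0],u[1],cur=u); go(*v,cur=(v[0],u[1])); go(*up(placeC,.1),cur=v)
E
```

```text
18 x row: [ 0.112 -0.926 -0.178  0.     0.     0.   ] dist 0.5127 ang 0.0
[([0.23, -0.48, 0.39], 0.04), ([0.28, -0.41, 0.39], 0.05), ([0.33, -0.34, 0.4], 0.05), ([0.37, -0.27, 0.4], 0.06), ([0.42, -0.2, 0.41], 0.06), ([0.47, -0.13, 0.42], 0.05)] end q [-0.21  0.3   1.05 -0.04  2.03  1.78]
14 x row: [-0.    -0.    -0.     0.344  0.39  -0.729] dist 0.0 ang 125.41
[([0.5, -0.08, 0.42], 0.89), ([0.5, -0.08, 0.42], 0.15), ([0.5, -0.08, 0.42], 0.16), ([0.5, -0.08, 0.42], 0.17), ([0.5, -0.08, 0.42], 0.17), ([0.5, -0.08, 0.42], 0.15), ([0.5, -0.08, 0.42], 0.14)] end q [-0.65  0.28  1.37  0.96  1.97 -0.34]
12 x row: [-0.418  0.253  0.833  0.     0.     0.   ] dist 0.3478 ang 0.0
[([0.51, -0.07, 0.4], 1.2), ([0.53, -0.04, 0.35], 0.05), ([0.55, -0.01, 0.3], 0.05), ([0.57, 0.02, 0.26], 0.05), ([0.59, 0.05, 0.21], 0.04), ([0.61, 0.08, 0.16], 0.04)] end q [-0.3   0.64  1.53  1.05  1.4  -0.6 ]
lift/rot
9 x row: [ 0.802  0.    -0.463  0.     0.     0.   ] dist 0.25 ang 0.0
[([0.63, 0.21, 0.1], 1.43), ([0.63, 0.21, 0.13], 0.05), ([0.63, 0.21, 0.15], 0.05), ([0.63, 0.21, 0.18], 0.05), ([0.63, 0.21, 0.
[... 467 characters left out ...]
 1.69 -0.32]
10 x row: [-0.     0.    -0.     0.003 -0.9   -0.013] dist 0.0 ang 90.01
[([0.55, 0.05, 0.36], 1.09), ([0.55, 0.05, 0.36], 0.14), ([0.55, 0.05, 0.36], 0.15), ([0.55, 0.05, 0.36], 0.15), ([0.55, 0.05, 0.36], 0.16), ([0.55, 0.05, 0.36], 0.16), ([0.55, 0.05, 0.36], 0.16), ([0.55, 0.05, 0.36], 0.15), ([0.55, 0.05, 0.36], 0.15), ([0.55, 0.05, 0.36], 0.14)] end q [ 0.25  0.35  1.18 -0.5   1.79  0.31]
12 x row: [-0.453 -0.119  0.843  0.     0.     0.   ] dist 0.347 ang 0.0
[([0.54, 0.03, 0.34], 1.34), ([0.53, -0.02, 0.31], 0.06), ([0.52, -0.07, 0.28], 0.05), ([0.5, -0.12, 0.25], 0.05), ([0.49, -0.16, 0.22], 0.05), ([0.48, -0.21, 0.19], 0.05)] end q [-0.28  0.25  1.74 -0.58  1.13  0.09]
```

```bash

python3 -m inch '1 0.11 -0.93 -0.18 0 0 0; 1 0.11 -0.93 -0.18 0 0 0; 1 0.11 -0.93 -0.18 0 0 0; 1 0.11 -0.93 -0.18 0 0 0; 1 0.11 -0.93 -0.18 0 0 0; 1 0.11 -0.93 -0.18 0 0 0; 1 0.11 -0.93 -0.18 0 0 0; 1 0.11 -0.93 -0.18 0 0 0; 1 0.11 -0.93 -0.18 0 0 0'
python3 -m inch '1 0.11 -0.93 -0.18 0 0 0; 1 0.11 -0.93 -0.18 0 0 0; 1 0.11 -0.93 -0.18 0 0 0; 1 0.11 -0.93 -0.18 0 0 0; 1 0.11 -0.93 -0.18 0 0 0; 1 0.11 -0.93 -0.18 0 0 0; 1 0.11 -0.93 -0.18 0 0 0; 1 0.11 -0.93 -0.18 0 0 0; 1 0.11 -0.93 -0.18 0 0 0'
python3 -m inch '1 0 0 0 0.34 0.39 -0.73; 1 0 0 0 0.34 0.39 -0.73; 1 0 0 0 0.34 0.39 -0.73; 1 0 0 0 0.34 0.39 -0.73; 1 0 0 0 0.34 0.39 -0.73; 1 0 0 0 0.34 0.39 -0.73; 1 0 0 0 0.34 0.39 -0.73'
python3 -m inch '1 0 0 0 0.34 0.39 -0.73; 1 0 0 0 0.34 0.39 -0.73; 1 0 0 0 0.34 0.39 -0.73; 1 0 0 0 0.34 0.39 -0.73; 1 0 0 0 0.34 0.39 -0.73; 1 0 0 0 0.34 0.39 -0.73; 1 0 0 0 0.34 0.39 -0.73; 1 0 0 0 0 0 0; 1 0 0 0 0 0 0'
python3 - <<'E'
from go import *
go(*back(pickC,.14))
c=camera="" 
from h import *
c=camera("top"); cv2.imwrite("pics/t1.png",c["img"])
import m2; m2.caddy(c,"top")
c=camera("wrist"); cv2.imwrite("pics/w1.png",c["img"])
E
```

```text
time_s: 4.6
ee_pos: [0.359, -0.2907, 0.4034]
eef_rot: [3.05, 0.234, -0.445]
force: [0.4, 0.4, 0.2]
grip_width: 0.0943
grip_force: 0.0
time_s: 5.72
ee_pos: [0.501, -0.0766, 0.4209]
eef_rot: [3.051, 0.235, -0.445]
force: [-0.2, 0.2, -0.0]
grip_width: 0.0942
grip_force: 0.0
time_s: 6.6
ee_pos: [0.5005, -0.0774, 0.4214]
eef_rot: [-2.84, -0.369, 0.379]
force: [1.1, 0.3, 0.1]
grip_width: 0.0941
grip_force: 0.0
time_s: 7.72
ee_pos: [0.5006, -0.0774, 0.4209]
eef_rot: [3.137, -1.039, 1.427]
force: [-0.6, -1.2, -0.4]
grip_width: 0.0942
grip_force: 0.0
12 x row: [-0.42   0.25   0.831  0.002  0.004 -0.   ] dist 0.347 ang 0.52
[([0.51, -0.06, 0.4], 0.05), ([0.53, -0.04, 0.35], 0.05), ([0.55, -0.01, 0.3], 0.05), ([0.57, 0.02, 0.26], 0.05), ([0.59, 0.05, 0.21], 0.04), ([0.61, 0.08, 0.16], 0.04)] end q [-0.3   0.64  1.53  1.05  1.4  -0.6 ]
top
grey top 1088 [ 671.1 -255. ] [201.6 127.5] 81.9 z [0.111 0.123 0.13 ]
greyfloor 234 [ 712.  -263.6] [178.3  31.1] 84.6 z [0.11  0.114 0.118]
red top 513 [ 433.  -162.3] [116.1 105. ] 53.8 z [0.065 0.07  0.076]
redfloor 227 [ 464.9 -208.1] [97.1 55.9] 77.1 z [0.055 0.06  0.064]
```

Tracking is excellent. Go to pre-grasp, then in.

```bash

python3 -m inch '1 -0.42 0.25 0.83 0 0 0; 1 -0.42 0.25 0.83 0 0 0; 1 -0.42 0.25 0.83 0 0 0; 1 -0.42 0.25 0.83 0 0 0; 1 -0.42 0.25 0.83 0 0 0; 1 -0.42 0.25 0.83 0 0 0'
python3 -m inch '1 -0.42 0.25 0.83 0 0 0; 1 -0.42 0.25 0.83 0 0 0; 1 -0.42 0.25 0.83 0 0 0; 1 -0.42 0.25 0.83 0 0 0; 1 -0.42 0.25 0.83 0 0 0; 1 -0.42 0.25 0.83 0 0.04 0; 1 0 0 0 0 0 0; 1 0 0 0 0 0 0'
python3 - <<'E'
from go import *
from h import *
go(*pickC)
c=camera("scene"); cv2.imwrite("pics/s2.png",cv2.resize(c["img"][150:300,160:360],None,fx=2.6,fy=2.6,interpolation=cv2.INTER_CUBIC))
c=camera("wrist"); cv2.imwrite("pics/w2.png",c["img"])
a=cv2.imread("pics/s2.png"); b=c["img"]; b=b[:,:280]
W=cloud(c); m=(W[...,2]>.10)&(W[...,2]<.14)&(W[...,1]>.16)&(W[...,1]<.25)&(W[...,0]>.59)&(W[...,0]<.68); print(m.sum(),W[m].min(0) if m.sum() else 0,W[m].max(0) if m.sum() else 0)
cv2.imwrite("pics/v2.png",np.hstack([cv2.resize(a[:384],(400,300)),cv2.resize(c["img"],(400,300))]))
E
```

```text
time_s: 8.57
ee_pos: [0.5586, 0.0065, 0.2796]
eef_rot: [3.137, -1.04, 1.429]
force: [0.2, 0.3, -0.4]
grip_width: 0.0942
grip_force: 0.0
time_s: 9.57
ee_pos: [0.6163, 0.0887, 0.1403]
eef_rot: [3.136, -1.048, 1.43]
force: [-0.4, 0.7, -0.5]
grip_width: 0.094
grip_force: 0.0
5 x row: [-0.001 -0.004  0.942  0.     0.     0.   ] dist 0.1412 ang 0.21
[([0.62, 0.11, 0.13], 0.04), ([0.62, 0.14, 0.11], 0.04), ([0.63, 0.16, 0.1], 0.04), ([0.63, 0.19, 0.08], 0.04), ([0.63, 0.21, 0.07], 0.04)] end q [-0.1   0.75  1.54  1.19  1.2  -0.64]
3739 [0.59975484 0.17714017 0.10003558] [0.66593234 0.23057695 0.13733094]
```

View pics/v2.png

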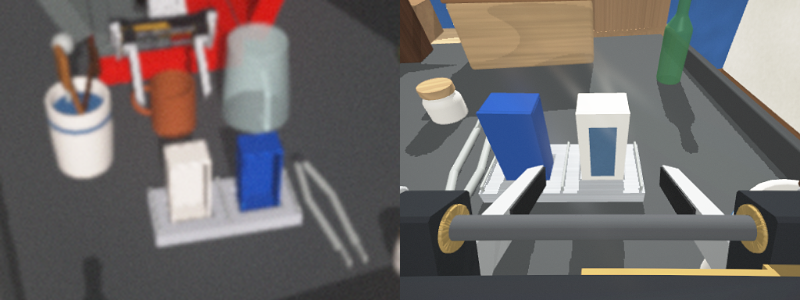

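The wrist view shows the cover's blue back panel at (602,150) centred between the fingers (530,205 / 690,205), and nothing is in the way. Advance and grip.

```bash

python3 -m inch '1 0 0 0.94 0 0 0; 1 0 0 0.94 0 0 0; 1 0 0 0.94 0 0 0; 1 0 0 0.94 0 0 0; 1 0 0 0.94 0 0 0; 1 0 0 0 0 0 0; 1 0 0 0 0 0 0'
python3 -m inch '-1 0 0 0 0 0 0; -1 0 0 0 0 0 0; -1 0 0 0 0 0 0; -1 0 0 0 0 0 0; -1 0 0 0 0 0 0; -1 0 0 0 0 0 0' 25
python3 -m inch '-1 0 0 0 0 0 0; -1 0 0 0 0 0 0'
python3 - <<'E'
from go import *
go(*up(pickC,.25))
E
```

```text
time_s: 10.55
ee_pos: [0.6343, 0.2092, 0.0697]
eef_rot: [3.137, -1.048, 1.429]
force: [-0.5, 0.2, 0.0]
grip_width: 0.0942
grip_force: 0.0
time_s: 11.3
ee_pos: [0.634, 0.21, 0.0688]
eef_rot: [3.139, -1.048, 1.428]
force: [-1.1, -2.4, 2.1]
grip_width: 0.0621
grip_force: 24.8
time_s: 11.55
ee_pos: [0.634, 0.21, 0.0688]
eef_rot: [3.139, -1.048, 1.428]
force: [-1.5, -3.6, 3.2]
grip_width: 0.0621
grip_force: 24.8
9 x row: [ 0.805 -0.    -0.465  0.     0.     0.   ] dist 0.2508 ang 0.17
[([0.63, 0.21, 0.1], 0.05), ([0.63, 0.21, 0.12], 0.05), ([0.63, 0.21, 0.15], 0.05), ([0.63, 0.21, 0.18], 0.05), ([0.63, 0.21, 0.21], 0.05), ([0.63, 0.21, 0.24], 0.05), ([0.63, 0.21, 0.26], 0.05), ([0.63, 0.21, 0.29], 0.05), ([0.63, 0.21, 0.32], 0.05)] end q [-0.1   0.43  1.4   1.07  1.4  -0.2 ]
```

```bash

python3 -m inch '-1 0.4 0 -0.23 0 0 0; -1 0.8 0 -0.46 0 0 0; -1 0.8 0 -0.46 0 0 0; -1 0.8 0 -0.46 0 0 0; -1 0.8 0 -0.46 0 0 0; -1 0.8 0 -0.46 0 0 0; -1 0.8 0 -0.46 0 0 0; -1 0.8 0 -0.46 0 0 0; -1 0.8 0 -0.46 0 0 0; -1 0.8 0 -0.46 0 0 0' 30
python3 -m inch '-1 -0.24 -0.29 -0.8 0 0 0; -1 -0.24 -0.29 -0.8 0 0 0; -1 -0.24 -0.29 -0.8 0 0 0; -1 -0.24 -0.29 -0.8 0 0 0; -1 -0.24 -0.29 -0.8 0 0 0; -1 -0.24 -0.29 -0.8 0 0 0; -1 -0.24 -0.29 -0.8 0 0 0'
python3 -m inch '-1 0 0 0 0 -0.9 0; -1 0 0 0 0 -0.9 0; -1 0 0 0 0 -0.9 0; -1 0 0 0 0 -0.9 0; -1 0 0 0 0 -0.9 0; -1 0 0 0 0 -0.9 0; -1 0 0 0 0 -0.9 0; -1 0 0 0 0 -0.9 0; -1 0 0 0 0 -0.9 0; -1 0 0 0 0 -0.9 0'
python3 -m inch '-1 0 0 0 0 0 0; -1 0 0 0 0 0 0'
python3 - <<'E'
from go import *
from h import *
go(*up(placeC,.1))
# where is the held cover? top camera, points near expected
o=ctrl.get_obs(); rt=R.from_euler('xyz',o["eef_rot"]); pt=o["ee_pos"]
tp=TP["cover"]; Rp=rt*tp[1].inv(); mid=pt-Rp.apply(tp[0]); print("pred mid",mid, "part x",Rp.apply([1,0,0]))
ims=[]
for n in("top","scene","wrist"):
    c=camera(n); W=cloud(c); L=Rp.inv().apply((np.nan_to_num(W,nan=9)-mid).reshape(-1,3)).reshape(W.shape)
    m=(np.abs(L[...,1])<.025)&(np.abs(L[...,2])<.08)&(np.abs(L[...,0]-.023)<.012)
    if m.sum()>30:
        Q=L[m]; X=np.c_[np.ones(len(Q)),Q[:,1],Q[:,2]]; k,_,_,_=np.linalg.lstsq(X,Q[:,0],rcond=None)
        print(n,m.sum(),"back plane off,slope_y,slope_z",np.round(k,4),"z range",np.round(np.percentile(Q[:,2],[1,99]),4),"y",np.round(np.percentile(Q[:,1],[1,99]),4))
    cv2.imwrite(f"pics/{n}3.png",c["img"])
E
```

```text
time_s: 12.8
ee_pos: [0.6332, 0.2104, 0.3329]
eef_rot: [3.14, -1.048, 1.427]
force: [-0.2, 0.1, -2.2]
grip_width: 0.0621
grip_force: 29.8
time_s: 13.68
ee_pos: [0.5478, 0.0497, 0.3722]
eef_rot: [3.14, -1.047, 1.427]
force: [-0.4, 0.1, -2.3]
grip_width: 0.0621
grip_force: 29.8
time_s: 14.92
ee_pos: [0.5484, 0.0505, 0.3728]
eef_rot: [3.138, 0.527, 1.423]
force: [0.0, -1.1, -2.8]
grip_width: 0.0619
grip_force: 29.8
time_s: 15.18
ee_pos: [0.5486, 0.0501, 0.3722]
eef_rot: [3.139, 0.519, 1.424]
force: [0.3, -0.0, -1.4]
grip_width: 0.0618
grip_force: 29.8
13 x row: [-0.405 -0.097  0.805 -0.004 -0.002 -0.009] dist 0.3533 ang 1.38
[([0.54, 0.03, 0.36], 0.07), ([0.53, -0.02, 0.33], 0.06), ([0.52, -0.06, 0.3], 0.05), ([0.51, -0.1, 0.27], 0.05), ([0.49, -0.15, 0.24], 0.05), ([0.48, -0.19, 0.21], 0.05), ([0.47, -0.24, 0.18], 0.05)] end q [-0.28  0.25  1.74 -0.58  1.13  0.09]
pred mid [0.54874334 0.05145852 0.37653549] part x [-0.00256019 -0.00381009  0.99998946]
top 605 back plane off,slope_y,slope_z [ 0.0241 -0.0236  0.0007] z range [-0.0627  0.0512] y [-0.0246  0.0244]
scene 343 back plane off,slope_y,slope_z [ 0.0236 -0.0042 -0.0428] z range [-0.0547  0.0688] y [-0.0245  0.0243]
wrist 12532 back plane off,slope_y,slope_z [ 0.0244 -0.0138 -0.0419] z range [-0.0614  0.0662] y [-0.0245  0.0245]
```

```bash

python3 -m inch '-1 -0.4 -0.1 0.8 0 0 -0.01; -1 -0.4 -0.1 0.8 0 0 -0.01; -1 -0.4 -0.1 0.8 0 0 -0.01; -1 -0.4 -0.1 0.8 0 0 -0.01; -1 -0.4 -0.1 0.8 0 0 -0.01; -1 -0.4 -0.1 0.8 0 0 -0.01'
python3 -m inch '-1 -0.4 -0.1 0.8 0 0 -0.01; -1 -0.4 -0.1 0.8 0 0 -0.01; -1 -0.4 -0.1 0.8 0 0 -0.01; -1 -0.4 -0.1 0.8 0 0 -0.01; -1 -0.4 -0.1 0.8 0 0 -0.01; -1 -0.4 -0.1 0.8 0 0 -0.01; -1 -0.4 -0.1 0.8 0 0 -0.01; -1 0 0 0 0 0 0; -1 0 0 0 0 0 0'
cat > held.py <<'E'
from go import *
from h import *
def held(which,cams=("top","scene","wrist"),tag="x"):
    o=ctrl.get_obs(); rt=R.from_euler('xyz',o["eef_rot"]); pt=o["ee_pos"]
    tp=TP[which]; Rp=rt*tp[1].inv(); mid=pt-Rp.apply(tp[0]); print("pred mid",np.round(mid,4))
    for n in cams:
        c=camera(n); W=cloud(c); cv2.imwrite(f"pics/{n}{tag}.png",c["img"]); L=Rp.inv().apply((np.nan_to_num(W,nan=9)-mid).reshape(-1,3)).reshape(W.shape)
        for nm,ax,val,lim in (("x+",0,.023,(9,.02,.05)),("x-",0,-.023,(9,.02,.05)),("z+",2,.065,(.018,.02,9)),("z-",2,-.065,(.018,.02,9)),("y+",1,.031,(.018,9,.055)),("y-",1,-.031,(.018,9,.055))):
            m=np.abs(L[...,ax]-val)<.008
            for k in range(3): m&=np.abs(L[...,k])<(lim[k] if lim[k]<9 else 9)
            if m.sum()>40:
                Q=L[m]; i,j=[k for k in range(3) if k!=ax]; X=np.c_[np.ones(len(Q)),Q[:,i],Q[:,j]]; kk=np.linalg.lstsq(X,Q[:,ax],rcond=None)[0]
                print(n,nm,m.sum(),"off mm",round((kk[0]-val)*1e3,2),"slopes",np.round(kk[1:],3),"std",round(1e3*np.std(Q[:,ax]-X@kk),2))
    return mid,Rp
E
python3 - <<'E'
from held import *
go(*placeC); held("cover",tag="4")
import m2
for n in("top","scene","wrist"): 
    try: m2.caddy(camera(n),n)
    except Exception as e: print(e)
E
```

```text
time_s: 16.08
ee_pos: [0.5114, -0.0814, 0.283]
eef_rot: [-3.138, 0.521, 1.435]
force: [0.4, -0.4, -2.3]
grip_width: 0.0617
grip_force: 29.8
time_s: 17.2
ee_pos: [0.4699, -0.2325, 0.1802]
eef_rot: [-3.131, 0.522, 1.449]
force: [0.4, 0.3, -2.9]
grip_width: 0.0618
grip_force: 29.8
4 x row: [ 0.403  0.023  0.743 -0.014 -0.002  0.001] dist 0.1015 ang 0.57
[([0.47, -0.23, 0.15], 0.05), ([0.47, -0.23, 0.13], 0.05), ([0.47, -0.23, 0.1], 0.05), ([0.47, -0.24, 0.08], 0.05)] end q [-0.28  0.39  1.82 -0.65  0.95  0.24]
pred mid [ 0.4701 -0.2312  0.1845]
top x+ 249 off mm 1.11 slopes [0.012 0.001] std 2.75
scene x+ 105 off mm 0.17 slopes [-0.014  0.006] std 1.64
scene z+ 87 off mm 2.34 slopes [0.053 0.015] std 2.73
wrist x+ 5540 off mm 0.85 slopes [-0.017 -0.002] std 0.42
wrist z+ 3711 off mm 1.5 slopes [ 0.001 -0.   ] std 0.37
wrist y+ 72 off mm 1.15 slopes [-0.493  0.547] std 1.25
wrist y- 86 off mm -4.46 slopes [ 0.324 -0.264] std 1.35
top
grey top 2359 [ 636.5 -254.7] [204.3 198. ] 83.6 z [0.111 0.123 0.13 ]
greyfloor 413 [ 612.4 -250.6] [135.3  67.5] 83.0 z [0.11  0.115 0.118]
red top 657 [ 453.4 -256.3] [148.3 171.8] 82.5 z [0.065 0.07  0.075]
redfloor 66 [ 439.2 -265.5] [59.5 19.2] 87.5 z [0.054 0.06  0.063]
scene
grey top 1414 [ 635.7 -249.5] [215.5 191.4] 83.3 z [0.111 0.122 0.128]
greyfloor 302 [ 609.2 -256.1] [133.1  69.6] 80.9 z [0.11  0.114 0.117]
red top 671 [ 500.7 -233.8] [208.7 271.3] 81.5 z [0.065 0.071 0.075]
redfloor 279 [ 467.6 -243.1] [132.2  66.6] 82.6 z [0.058 0.061 0.064]
wrist
grey top 35394 [ 629.5 -250.7] [201.  180.6] 83.5 z [0.114 0.124 0.126]
greyfloor 11547 [ 612.1 -251.6] [133.8  66.1] 82.5 z [0.114 0.115 0.116]
red top 17068 [ 500.1 -205.2] [140.6 191.5] 83.2 z [0.068 0.07  0.071]
redfloor 5034 [ 475.5 -195.8] [58.3 68.4] 83.5 z [0.059 0.06  0.061]
```

View pics/wrist4.png

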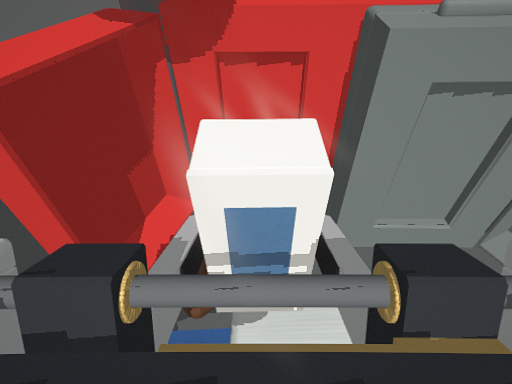

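Wrist view: cover (260,200) closed back up, red pocket visible beyond it (262,85), its +y end agreeing with my pocket estimate; the cover sits ~1.5 mm further +y in the hand. Correct and lower.

```bash
python3 - <<'E'
from go import *
t=(placeC[0]+np.array([-.001,-.002,0]),placeC[1])
a=go(*up(t,.016)); go(*t,cur=a)
E
```

```text
3 x row: [ 0.423  0.023  0.845 -0.019 -0.002  0.004] dist 0.0851 ang 0.59
[([0.47, -0.23, 0.15], 0.06), ([0.47, -0.24, 0.12], 0.06), ([0.47, -0.24, 0.09], 0.06)] end q [-0.28  0.37  1.81 -0.64  0.98  0.21]
1 x row: [0.267 0.    0.462 0.    0.    0.   ] dist 0.016 ang 0.0
[([0.47, -0.24, 0.08], 0.2)] end q [-0.28  0.39  1.82 -0.65  0.95  0.23]
```

```bash

python3 -m inch '-1 0.42 0.02 0.85 -0.02 0 0; -1 0.42 0.02 0.85 -0.02 0 0; -1 0.42 0.02 0.85 -0.02 0 0; -1 0 0 0 0 0 0; -1 0 0 0 0 0 0'
python3 -m inch '-1 0.07 0 0.12 0 0 0; -1 0.07 0 0.12 0 0 0; -1 0.07 0 0.12 0 0 0; -1 0 0 0 0 0 0'
python3 -m inch '-1 0.03 0 0.05 0 0 0; -1 0 0 0 0 0 0; -1 0 0 0 0 0 0'
python3 - <<'E'
from held import *
go(*placeC); held("cover",cams=("wrist",),tag="5")
E
```

```text
time_s: 18.12
ee_pos: [0.4708, -0.2382, 0.0954]
eef_rot: [3.142, 0.523, 1.45]
force: [0.5, 0.4, -1.9]
grip_width: 0.0618
grip_force: 29.8
time_s: 18.62
ee_pos: [0.4706, -0.238, 0.082]
eef_rot: [-3.141, 0.523, 1.451]
force: [1.3, 2.3, 2.6]
grip_width: 0.0617
grip_force: 30.0
time_s: 19.0
ee_pos: [0.4707, -0.2381, 0.0818]
eef_rot: [3.141, 0.524, 1.45]
force: [-6.5, 10.1, 22.4]
grip_width: 0.0619
grip_force: 30.0
1 x row: [0.132 0.027 0.042 0.    0.    0.   ] dist 0.0042 ang 0.09
[([0.47, -0.24, 0.08], 0.01)] end q [-0.28  0.39  1.82 -0.65  0.95  0.24]
pred mid [ 0.4709 -0.2367  0.0861]
wrist x+ 6115 off mm 2.04 slopes [ 0.001 -0.076] std 0.47
wrist z+ 3332 off mm 0.38 slopes [0.062 0.002] std 0.91
wrist y+ 164 off mm 8.89 slopes [-0.129 -0.089] std 1.27
wrist y- 169 off mm -8.44 slopes [0.106 0.076] std 1.26
```

Tilted 4°: the −y end is riding on the rim. Raise slightly, shift +y 2.5 mm, lower again.

```bash

python3 -m inch '-1 -0.08 0 -0.14 0 0 0; -1 0.07 0 -0.04 0 0 0; -1 0 0 0 0 0 0'
python3 -m inch '-1 0.06 0 0.1 0 0 0; -1 0.04 0 0.07 0 0 0; -1 0 0 0 0 0 0; -1 0 0 0 0 0 0'
python3 - <<'E'
from held import *
go(*placeC); held("cover",cams=("wrist",),tag="5")
E
```

```text
time_s: 19.42
ee_pos: [0.4703, -0.2355, 0.0844]
eef_rot: [-3.14, 0.522, 1.451]
force: [0.3, 0.4, -2.0]
grip_width: 0.062
grip_force: 30.0
time_s: 19.92
ee_pos: [0.4708, -0.2362, 0.0794]
eef_rot: [-3.141, 0.524, 1.45]
force: [-1.1, -2.6, 5.3]
grip_width: 0.0616
grip_force: 30.0
1 x row: [0.037 0.033 0.004 0.    0.    0.   ] dist 0.0015 ang 0.09
[([0.47, -0.24, 0.08], 0.0)] end q [-0.28  0.39  1.82 -0.65  0.95  0.23]
pred mid [ 0.4709 -0.2348  0.0837]
wrist x+ 5754 off mm 2.17 slopes [ 0.    -0.043] std 0.43
wrist z+ 3701 off mm 0.7 slopes [-0.016  0.001] std 1.64
wrist y+ 164 off mm 9.28 slopes [-0.13  -0.094] std 1.21
wrist y- 158 off mm -9.19 slopes [0.126 0.092] std 1.2
```

```bash

python3 -m inch '-1 0.03 0 0.05 0 0 0; -1 0 0 0 0 0 0; -1 0 0 0 0 0 0'
python3 - <<'E'
from held import *
go(*placeC); held("cover",cams=("wrist",),tag="5")
E
```

```text
time_s: 20.35
ee_pos: [0.4708, -0.2364, 0.0779]
eef_rot: [-3.141, 0.524, 1.45]
force: [-2.1, -5.5, 6.0]
grip_width: 0.062
grip_force: 30.0
1 x row: [ 0.018  0.03  -0.042  0.     0.     0.   ] dist 0.0016 ang 0.09
[([0.47, -0.24, 0.08], 0.0)] end q [-0.28  0.39  1.82 -0.65  0.95  0.24]
pred mid [ 0.471  -0.235   0.0822]
wrist x+ 5606 off mm 2.42 slopes [ 0.    -0.023] std 0.44
wrist z+ 3795 off mm 0.46 slopes [-0.024  0.   ] std 1.57
wrist y+ 159 off mm 9.69 slopes [-0.144 -0.101] std 1.18
wrist y- 158 off mm -9.31 slopes [0.118 0.09 ] std 1.17
```

```bash

python3 -m inch '-1 0.03 0 0.05 0 0 0; -1 0 0 0 0 0 0; -1 0 0 0 0 0 0'
python3 - <<'E'
from held import *
go(*placeC); held("cover",cams=("wrist",),tag="5")
E
```

```text
time_s: 20.78
ee_pos: [0.4708, -0.2364, 0.0763]
eef_rot: [-3.142, 0.524, 1.45]
force: [-2.0, -5.8, 8.0]
grip_width: 0.0617
grip_force: 30.0
1 x row: [-0.007  0.029 -0.09   0.     0.     0.   ] dist 0.0028 ang 0.09
[([0.47, -0.24, 0.08], 0.01)] end q [-0.28  0.39  1.82 -0.65  0.95  0.24]
pred mid [ 0.471  -0.2351  0.0805]
wrist x+ 5453 off mm 2.68 slopes [ 0.001 -0.002] std 0.42
wrist z+ 3885 off mm 0.21 slopes [-0.04  0.  ] std 1.52
wrist y+ 158 off mm 10.11 slopes [-0.148 -0.107] std 1.16
wrist y- 165 off mm -9.29 slopes [0.106 0.087] std 1.25
```

Flat and home (centre height 0.083). Release and back off.

```bash

python3 -m inch '0.6 0 0 0 0 0 0; 0.6 0 0 0 0 0 0; 0.6 0 0 0 0 0 0; 0.6 0 0 0 0 0 0'
python3 -m inch '0.6 0 0 -0.5 0 0 0; 0.8 0 0 -1 0 0 0; 1 0 0 -1 0 0 0; 1 0 0 -1 0 0 0; 1 0 0 -1 0 0 0; 1 0 0 0 0 0 0'
python3 - <<'E'
from go import *
from h import *
c=camera("wrist"); W=cloud(c); cv2.imwrite("pics/w6.png",c["img"])
red_,yaw=np.array([.471,-.2345]),D(-6.8)
m=(W[...,2]>.08)&(W[...,2]<.12)&(np.hypot(W[...,0]-.471,W[...,1]+.2345)<.09)
Q=W[m]; r=cv2.minAreaRect((Q[Q[:,2]>.103][:,:2]*1e3).astype(np.float32)); print(r)
T_=Q[Q[:,2]>.103]; k=np.linalg.lstsq(np.c_[np.ones(len(T_)),T_[:,:2]-[.471,-.2345]],T_[:,2],rcond=None)[0]; print(k)
o=ctrl.get_obs(); r0=R.from_euler('xyz',o["eef_rot"])
# next: rise, travel to tray pregrasp, rotating
w1=np.array([o["ee_pos"][0],-.15,.40]); w2=np.array([.52,.20,.42])
a=go(w1,r0); b=go(w2,r0,cur=a); e=go(w2,pickT[1],cur=b); f=go(*back(pickT,.13),cur=e); go(*pickT,cur=f)
E
```

```text
time_s: 21.32
ee_pos: [0.4705, -0.2354, 0.0752]
eef_rot: [-3.14, 0.522, 1.451]
force: [0.3, -0.7, -0.8]
grip_width: 0.0752
grip_force: 0.0
time_s: 22.08
ee_pos: [0.4797, -0.1678, 0.1945]
eef_rot: [3.138, 0.522, 1.45]
force: [0.3, -0.7, -0.6]
grip_width: 0.0941
grip_force: 0.0
((490.6270751953125, -237.67678833007812), (132.19337463378906, 101.01530456542969), 83.27717590332031)
[ 0.10621132  0.04311868 -0.00666759]
8 x row: [-0.365 -0.009 -0.785  0.     0.     0.   ] dist 0.2078 ang 0.0
[([0.48, -0.17, 0.22], 0.05), ([0.48, -0.16, 0.24], 0.05), ([0.48, -0.16, 0.27], 0.05), ([0.48, -0.16, 0.3], 0.05), ([0.48, -0.16, 0.32], 0.05), ([0.48, -0.15, 0.35], 0.05), ([0.48, -0.15, 0.37], 0.05), ([0.48, -0.15, 0.4], 0.05)] end q [-0.11  0.11  1.39 -0.52  1.64 -0.02]
13 x row: [ 0.758 -0.003 -0.495  0.     0.     0.   ] dist 0.353 ang 0.0
[([0.48, -0.12, 0.4], 0.44), ([0.49, -0.07, 0.4], 0.05), ([0.49, -0.02, 0.41], 0.05), ([0.5, 0.04, 0.41], 0.05), ([0.51, 0.09, 0.41], 0.04), ([0.51, 0.15, 0.42], 0.05), ([0.52, 0.2, 0.42], 0.07)] end q [ 0.5   0.45  0.92 -0.48  2.05  0.46]
4 x row: [-0.     0.
[... 183 characters left out ...]
6 -0.95  2.25  0.36]
11 x row: [ 0.944 -0.003  0.094  0.     0.     0.   ] dist 0.3132 ang 0.0
[([0.52, 0.21, 0.39], 1.01), ([0.52, 0.22, 0.37], 0.05), ([0.52, 0.23, 0.34], 0.05), ([0.53, 0.25, 0.32], 0.04), ([0.53, 0.26, 0.29], 0.04), ([0.53, 0.27, 0.26], 0.04), ([0.53, 0.28, 0.24], 0.04), ([0.53, 0.29, 0.21], 0.05), ([0.53, 0.3, 0.19], 0.05), ([0.54, 0.32, 0.16], 0.05), ([0.54, 0.33, 0.13], 0.05)] end q [ 0.73  1.08  0.74 -0.71  2.12  0.75]
5 x row: [ 0.    -0.     0.867  0.     0.     0.   ] dist 0.13 ang 0.0
[([0.53, 0.31, 0.12], 0.9), ([0.53, 0.28, 0.11], 0.09), ([0.53, 0.26, 0.1], 0.08), ([0.52, 0.24, 0.08], 0.07), ([0.52, 0.22, 0.07], 0.07)] end q [ 0.63  0.96  1.14 -0.7   1.84  0.87]
```

```bash

python3 -m inch '1 -0.37 0 -0.79 0 0 0; 1 -0.37 0 -0.79 0 0 0; 1 -0.37 0 -0.79 0 0 0; 1 -0.37 0 -0.79 0 0 0; 1 -0.37 0 -0.79 0 0 0; 1 -0.37 0 -0.79 0 0 0; 1 -0.37 0 -0.79 0 0 0; 1 -0.37 0 -0.79 0 0 0'
python3 -m inch '1 0.76 0 -0.5 0 0 0; 1 0.76 0 -0.5 0 0 0; 1 0.76 0 -0.5 0 0 0; 1 0.76 0 -0.5 0 0 0; 1 0.76 0 -0.5 0 0 0; 1 0.76 0 -0.5 0 0 0; 1 0.76 0 -0.5 0 0 0'
python3 -m inch '1 0.76 0 -0.5 0 0 0; 1 0.76 0 -0.5 0 0 0; 1 0.76 0 -0.5 0 0 0; 1 0.76 0 -0.5 0 0 0; 1 0.76 0 -0.5 0 0 0; 1 0.76 0 -0.5 0 0 0; 1 0 0 0 0.03 -0.75 0.02; 1 0 0 0 0.03 -0.75 0.02; 1 0 0 0 0.03 -0.75 0.02; 1 0 0 0 0.03 -0.75 0.02'
python3 -m inch '1 0 0 0 0 0 0; 1 0 0 0 0 0 0'
python3 - <<'E'
from go import *
from h import *
f=go(*back(pickT,.13)); go(*pickT,cur=f)
for n in("top","scene"):
    c=camera(n); W=cloud(c); S=cv2.cvtColor(c["img"],cv2.COLOR_BGR2HSV)[...,1]
    m=(W[...,2]>.095)&(W[...,2]<.12)&(abs(W[...,0]-.471)<.045)&(abs(W[...,1]+.2345)<.09)
    Q=W[m]; print(n,len(Q),cv2.minAreaRect((Q[:,:2]*1e3).astype(np.float32)),np.linalg.lstsq(np.c_[np.ones(len(Q)),Q[:,:2]-[.471,-.2345]],Q[:,2],rcond=None)[0])
    W2=W[(W[...,2]>.10)&(W[...,2]<.145)&(abs(W[...,0]-.522)<.06)&(abs(W[...,1]-.22)<.05)]; print("tray",cv2.minAreaRect((W2[:,:2]*1e3).astype(np.float32)))
E
```

```text
time_s: 23.12
ee_pos: [0.481, -0.1516, 0.4006]
eef_rot: [-3.138, 0.523, 1.451]
force: [-0.0, -0.2, 0.4]
grip_width: 0.0939
grip_force: 0.0
time_s: 24.0
ee_pos: [0.5042, 0.0386, 0.4112]
eef_rot: [-3.138, 0.523, 1.451]
force: [-0.6, 0.1, -0.4]
grip_width: 0.0941
grip_force: 0.0
time_s: 25.25
ee_pos: [0.5242, 0.2003, 0.4209]
eef_rot: [-3.127, 1.052, 1.439]
force: [-0.5, -0.4, -0.9]
grip_width: 0.0939
grip_force: 0.0
time_s: 25.5
ee_pos: [0.524, 0.2001, 0.4222]
eef_rot: [-3.13, 1.043, 1.435]
force: [-0.3, -1.3, 0.9]
grip_width: 0.094
grip_force: 0.0
11 x row: [ 0.949 -0.012  0.101 -0.002 -0.002  0.002] dist 0.3149 ang 0.42
[([0.53, 0.21, 0.4], 0.05), ([0.53, 0.22, 0.37], 0.05), ([0.53, 0.24, 0.34], 0.05), ([0.53, 0.25, 0.32], 0.04), ([0.53, 0.26, 0.29], 0.04), ([0.53, 0.27, 0.27], 0.04), ([0.53, 0.28, 0.24], 0.04), ([0.53, 0.29, 0.21], 0.05), ([0.53, 0.3, 0.19], 0.05), ([0.54, 0.32, 0.16], 0.05), ([0.54, 0.33, 0.13], 0.05)] end q [ 0.73  1.08  0.74 -0.71  2.12  0.75]
5 x row: [ 0.    -0.     0.867  0.     0.     0.   ] dist 0.13 ang 0.0
[([0.53, 0.31, 0.12], 0.44), ([0.53, 0.28, 0.11], 0.09), ([0.53, 0.26, 0.1], 0.08), ([0.52, 0.24, 0.08], 0.07), ([0.52, 0.22, 0.07], 0.07)] end q [ 0.63  0.96  1.14 -0.7   1.84  0.87]
top 664 ((471.18365478515625, -234.6722412109375), (128.50653076171875, 64.18572235107422), 83.01667785644531) [ 0.10610581  0.01046656 -0.00753132]
tray ((522.235595703125, 220.4134979248047), (46.5964241027832, 62.26689529418945), 80.5697250366211)
scene 317 ((471.73779296875, -233.71131896972656), (138.12796020507812, 62.05581283569336), 83.1358642578125) [ 0.1055526  -0.0110839   0.01019161]
tray ((522.5213623046875, 221.5158233642578), (50.88831329345703, 62.75208282470703), 79.62462615966797)
```

Cover is home and flat. On to the tray.

```bash

python3 -m inch '1 0.95 -0.01 0.1 0 0 0; 1 0.95 -0.01 0.1 0 0 0; 1 0.95 -0.01 0.1 0 0 0; 1 0.95 -0.01 0.1 0 0 0; 1 0.95 -0.01 0.1 0 0 0; 1 0.95 -0.01 0.1 0 0 0'
python3 -m inch '1 0.95 -0.01 0.1 0 0 0; 1 0.95 -0.01 0.1 0 0 0; 1 0.95 -0.01 0.1 0 0 0; 1 0.95 -0.01 0.1 0 0 0; 1 0.95 -0.01 0.1 0 0 0; 1 0 0 0 0 0 0; 1 0 0 0 0 0 0'
python3 - <<'E'
from go import *
from h import *
go(*pickT)
c=camera("wrist"); W=cloud(c); m=(W[...,2]>.05)&(W[...,2]<.13)&(abs(W[...,0]-.522)<.05)&(abs(W[...,1]-.221)<.04); Q=W[m]
print(len(Q),cv2.minAreaRect((Q[:,:2]*1e3).astype(np.float32)))
cv2.imwrite("pics/w7.png",c["img"])
E
```

```text
time_s: 26.35
ee_pos: [0.5313, 0.2703, 0.2651]
eef_rot: [-3.132, 1.043, 1.434]
force: [-0.6, 0.2, -1.0]
grip_width: 0.0941
grip_force: 0.0
time_s: 27.22
ee_pos: [0.5377, 0.3281, 0.1359]
eef_rot: [-3.132, 1.044, 1.433]
force: [0.8, 0.0, 1.4]
grip_width: 0.0942
grip_force: 0.0
5 x row: [ 0.004  0.001  0.873 -0.005 -0.004  0.003] dist 0.131 ang 0.35
[([0.53, 0.31, 0.12], 0.1), ([0.53, 0.28, 0.11], 0.09), ([0.53, 0.26, 0.1], 0.08), ([0.52, 0.24, 0.08], 0.07), ([0.52, 0.22, 0.07], 0.07)] end q [ 0.63  0.96  1.14 -0.7   1.84  0.87]
4457 ((522.8876953125, 222.19158935546875), (46.14739990234375, 62.153656005859375), 80.71504974365234)
```

View pics/w7.png

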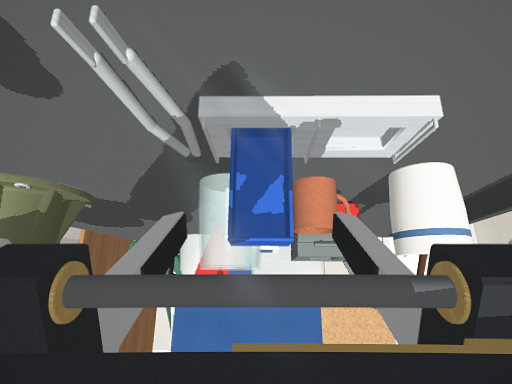

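The tray's open face (260,185) is centred between the fingers (165,260 / 365,260); the left finger's path misses the tongs. Advance and grip.

```bash

python3 -m inch '1 0 0 0.87 0 0 0; 1 0 0 0.87 0 0 0; 1 0 0 0.87 0 0 0; 1 0 0 0.87 0 0 0; 1 0 0 0.87 0 0 0; 1 0 0 0 0 0 0; 1 0 0 0 0 0 0'
python3 -m inch '-1 0 0 0 0 0 0; -1 0 0 0 0 0 0; -1 0 0 0 0 0 0; -1 0 0 0 0 0 0; -1 0 0 0 0 0 0; -1 0 0 0 0 0 0; -1 0 0 0 0 0 0' 30
python3 - <<'E'
from go import *
a=go(*up(pickT,.28)); w=np.array([.50,-.02,.42]); b=go(w,pickT[1],cur=a); c=go(w,placeT[1],cur=b); go(*up(placeT,.1),cur=c)
E
```

```text
time_s: 28.15
ee_pos: [0.5211, 0.2174, 0.0703]
eef_rot: [-3.133, 1.044, 1.433]
force: [0.0, -0.9, 0.4]
grip_width: 0.0942
grip_force: 0.0
time_s: 29.02
ee_pos: [0.5206, 0.2167, 0.0689]
eef_rot: [-3.13, 1.046, 1.436]
force: [0.5, 0.9, 0.7]
grip_width: 0.0621
grip_force: 30.0
10 x row: [-0.81  -0.    -0.467 -0.003 -0.001  0.003] dist 0.2807 ang 0.36
[([0.52, 0.22, 0.1], 0.04), ([0.52, 0.22, 0.13], 0.04), ([0.52, 0.22, 0.15], 0.03), ([0.52, 0.22, 0.18], 0.03), ([0.52, 0.22, 0.21], 0.03), ([0.52, 0.22, 0.24], 0.04), ([0.52, 0.22, 0.27], 0.04), ([0.52, 0.22, 0.29], 0.04), ([0.52, 0.22, 0.32], 0.05), ([0.52, 0.22, 0.35], 0.05)] end q [ 0.63  0.68  0.94 -0.86  2.18  0.5 ]
9 x row: [-0.665  0.046  0.629  0.     0.     0.   ] dist 0.2475 ang 0.0
[([0.52, 0.19, 0.36], 0.38), ([0.52, 0.16, 0.37], 0.06), ([0.51, 0.14, 0.37], 0.05), ([0.51, 0.11, 0.38], 0.05), ([0.51, 0.09, 0.39], 0.04), ([0.51, 0.06, 0.4], 0.04), ([0.5, 0.03, 0.4], 0.04), ([0.5, 0.01, 0.41], 0.04), ([0.5, -0.02, 0.42], 0.04)] end q [ 0.31  0.31  1.33 -0.98  1.93  0.3 ]
10 x row: [-0.     0.     0.    -0.003  0.9   -0.013] dist 0.0 ang 90.01
[([0.5, -0.02, 0.42], 0.69), ([0.5, -0.02, 0.42], 0.14), ([0.5, -0.02, 0.42], 0.14), ([0.5, -0.02, 0.42], 0.15), ([0.5, -0.02, 0.42], 0.15), ([0.5, -0.02, 0.42], 0.16), ([0.5, -0.02, 0.42], 0.16), ([0.5, -0.02, 0.42], 0.16), ([0.5, -0.02, 0.42], 0.16), ([0.5, -0.02, 0.42], 0.15)] end q [-0.38  0.13  1.32  0.52  1.8  -0.17]
11 x row: [-0.845  0.419  0.164  0.     0.     0.   ] dist 0.3159 ang 0.0
[([0.51, -0.04, 0.4], 1.21), ([0.52, -0.06, 0.39], 0.04), ([0.53, -0.08, 0.37], 0.04), ([0.54, -0.1, 0.35], 0.05), ([0.55, -0.12, 0.34], 0.05), ([0.56, -0.15, 0.32], 0.05), ([0.57, -0.17, 0.3], 0.05), ([0.58, -0.19, 0.28], 0.05), ([0.59, -0.21, 0.27], 0.06), ([0.6, -0.23, 0.25], 0.06), ([0.61, -0.25, 0.23], 0.06)] end q [-0.62  0.68  0.99  0.46  1.73 -0.49]
```

```bash

python3 -m inch '-1 -0.81 0 -0.47 0 0 0; -1 -0.81 0 -0.47 0 0 0; -1 -0.81 0 -0.47 0 0 0; -1 -0.81 0 -0.47 0 0 0; -1 -0.81 0 -0.47 0 0 0; -1 -0.81 0 -0.47 0 0 0; -1 -0.81 0 -0.47 0 0 0; -1 -0.81 0 -0.47 0 0 0; -1 -0.81 0 -0.47 0 0 0; -1 -0.81 0 -0.47 0 0 0'
python3 -m inch '-1 -0.67 0.05 0.63 0 0 0; -1 -0.67 0.05 0.63 0 0 0; -1 -0.67 0.05 0.63 0 0 0; -1 -0.67 0.05 0.63 0 0 0; -1 -0.67 0.05 0.63 0 0 0; -1 -0.67 0.05 0.63 0 0 0; -1 -0.67 0.05 0.63 0 0 0; -1 -0.67 0.05 0.63 0 0 0; -1 -0.67 0.05 0.63 0 0 0'
python3 -m inch '-1 0 0 0 0 0.9 -0.01; -1 0 0 0 0 0.9 -0.01; -1 0 0 0 0 0.9 -0.01; -1 0 0 0 0 0.9 -0.01; -1 0 0 0 0 0.9 -0.01; -1 0 0 0 0 0.9 -0.01; -1 0 0 0 0 0.9 -0.01; -1 0 0 0 0 0.9 -0.01; -1 0 0 0 0 0.9 -0.01; -1 0 0 0 0 0.9 -0.01'
python3 -m inch '-1 0 0 0 0 0 0; -1 0 0 0 0 0 0'
python3 - <<'E'
from held import *
go(*up(placeT,.09)); held("tray",tag="8")
E
```

```text
time_s: 30.28
ee_pos: [0.522, 0.2166, 0.3517]
eef_rot: [-3.129, 1.046, 1.436]
force: [0.2, -0.8, -0.5]
grip_width: 0.0619
grip_force: 30.0
time_s: 31.4
ee_pos: [0.5012, -0.0216, 0.4223]
eef_rot: [-3.13, 1.046, 1.436]
force: [-0.2, 0.0, -1.4]
grip_width: 0.0621
grip_force: 30.0
time_s: 32.65
ee_pos: [0.5013, -0.021, 0.4224]
eef_rot: [-3.133, -0.529, 1.438]
force: [-0.1, 0.3, -1.2]
grip_width: 0.0617
grip_force: 30.0
time_s: 32.9
ee_pos: [0.5015, -0.0207, 0.4218]
eef_rot: [-3.131, -0.521, 1.437]
force: [0.8, 0.6, -1.0]
grip_width: 0.0621
grip_force: 30.0
12 x row: [-0.787  0.385  0.179 -0.002  0.001 -0.005] dist 0.3219 ang 0.66
[([0.51, -0.04, 0.41], 0.04), ([0.53, -0.08, 0.37], 0.04), ([0.55, -0.12, 0.34], 0.04), ([0.57, -0.15, 0.31], 0.05), ([0.58, -0.19, 0.27], 0.05), ([0.6, -0.23, 0.24], 0.05)] end q [-0.62  0.68  1.01  0.46  1.71 -0.5 ]
pred mid [ 0.5014 -0.0221  0.426 ]
top x+ 369 off mm -3.62 slopes [0.006 0.002] std 2.26
top y+ 129 off mm -3.52 slopes [-0.069 -0.006] std 1.87
top y- 58 off mm -1.44 slopes [ 0.013 -0.053] std 1.54
scene z+ 116 off mm -3.0 slopes [-0.032  0.016] std 2.37
scene z- 153 off mm 0.39 slopes [-0.034  0.006] std 1.98
scene y+ 60 off mm 2.14 slopes [-0.046  0.043] std 1.83
scene y- 63 off mm 3.42 slopes [0.095 0.   ] std 2.78
wrist x+ 6493 off mm -3.21 slopes [-0.007  0.007] std 0.65
wrist z+ 996 off mm -4.03 slopes [-0.026  0.005] std 0.21
wrist z- 1331 off mm 4.25 slopes [-0.007  0.005] std 0.31
wrist y+ 1278 off mm -3.24 slopes [-0.052 -0.007] std 2.3
wrist y- 1400 off mm 3.78 slopes [ 0.064 -0.005] std 2.28
```

```bash

python3 -m inch '-1 -0.79 0.385 0.18 0 0 -0.005; -1 -0.79 0.385 0.18 0 0 -0.005; -1 -0.79 0.385 0.18 0 0 -0.005; -1 -0.79 0.385 0.18 0 0 -0.005; -1 -0.79 0.385 0.18 0 0 -0.005; -1 -0.79 0.385 0.18 0 0 -0.005'
python3 -m inch '-1 -0.79 0.385 0.18 0 0 -0.005; -1 -0.79 0.385 0.18 0 0 -0.005; -1 -0.79 0.385 0.18 0 0 -0.005; -1 -0.79 0.385 0.18 0 0 -0.005; -1 -0.79 0.385 0.18 0 0 -0.005; -1 -0.79 0.385 0.18 0 0 -0.005; -1 0 0 0 0 0 0; -1 0 0 0 0 0 0'
python3 - <<'E'
from held import *
a=go(*up(placeT,.016)); go(*placeT,cur=a); held("tray",cams=("wrist",),tag="9")
c=camera("wrist"); import m2; m2.caddy(c,"wrist")
E
```

```text
time_s: 33.8
ee_pos: [0.5564, -0.1354, 0.3209]
eef_rot: [-3.133, -0.523, 1.443]
force: [-0.2, -0.4, -0.8]
grip_width: 0.062
grip_force: 30.0
time_s: 34.8
ee_pos: [0.6112, -0.249, 0.2223]
eef_rot: [-3.137, -0.524, 1.449]
force: [-0.4, -0.1, -0.6]
grip_width: 0.0618
grip_force: 30.0
3 x row: [-0.409  0.004  0.695  0.     0.     0.   ] dist 0.0726 ang 0.28
[([0.61, -0.25, 0.2], 0.04), ([0.61, -0.25, 0.17], 0.04), ([0.61, -0.25, 0.15], 0.04)] end q [-0.62  0.74  1.09  0.45  1.59 -0.56]
1 x row: [-0.267 -0.     0.462  0.     0.     0.   ] dist 0.016 ang 0.0
[([0.61, -0.25, 0.13], 0.15)] end q [-0.62  0.75  1.11  0.45  1.56 -0.57]
pred mid [ 0.611  -0.2504  0.2266]
wrist x+ 6469 off mm -3.11 slopes [-0.008  0.007] std 0.65
wrist z+ 984 off mm -3.41 slopes [-0.026  0.006] std 0.22
wrist z- 1347 off mm 4.86 slopes [-0.007  0.004] std 0.29
wrist y+ 1271 off mm -3.28 slopes [-0.048 -0.007] std 2.26
wrist y- 1385 off mm 3.73 slopes [ 0.067 -0.006] std 2.31
wrist
grey top 5914 [ 702.3 -222.3] [125.5  66.1] 83.1 z [0.11  0.121 0.129]
greyfloor 2291 [ 714.8 -227.6] [117.9  25.9] 83.2 z [0.11  0.114 0.118]
red top 6184 [ 443.6 -191.8] [126.  175.9] 83.6 z [0.065 0.07  0.075]
redfloor 1495 [ 373.8 -181.6] [107.1  25.1] 83.2 z [0.058 0.061 0.064]
```

View pics/wrist9.png

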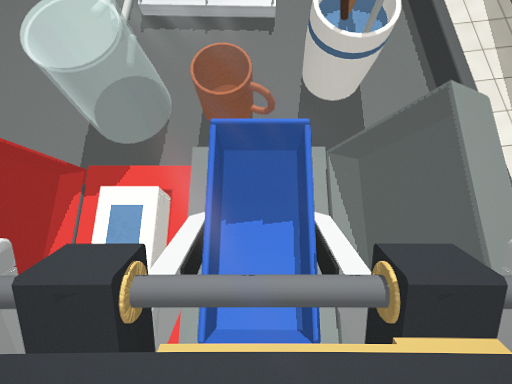

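Wrist view: tray (260,230) open side up over the grey caddy, cover in the red one at (130,220), both lids open. Straight down.

```bash

python3 -m inch '-1 -0.4 0 0.69 0 0 0; -1 -0.4 0 0.69 0 0 0; -1 -0.4 0 0.69 0 0 0; -1 0 0 0 0 0 0; -1 0 0 0 0 0 0'
python3 -m inch '-1 -0.08 0 0.14 0 0 0; -1 -0.08 0 0.14 0 0 0; -1 -0.08 0 0.14 0 0 0; -1 0 0 0 0 0 0; -1 0 0 0 0 0 0'
python3 - <<'E'
from held import *
go(*placeT); held("tray",cams=("wrist",),tag="10")
E
```

```text
time_s: 35.52
ee_pos: [0.611, -0.2498, 0.1514]
eef_rot: [-3.138, -0.524, 1.449]
force: [0.3, 0.3, -1.3]
grip_width: 0.0617
grip_force: 30.0
time_s: 36.15
ee_pos: [0.6105, -0.2497, 0.1351]
eef_rot: [-3.136, -0.525, 1.447]
force: [1.0, -0.4, -2.1]
grip_width: 0.0615
grip_force: 30.0
1 x row: [-0.018  0.022  0.043 -0.029 -0.008 -0.007] dist 0.0015 ang 0.31
[([0.61, -0.25, 0.13], 0.01)] end q [-0.62  0.75  1.11  0.45  1.56 -0.57]
pred mid [ 0.6104 -0.2511  0.1394]
wrist x+ 6460 off mm -3.17 slopes [-0.005  0.002] std 0.64
wrist z+ 945 off mm -3.4 slopes [-0.021  0.005] std 0.21
wrist z- 1356 off mm 4.87 slopes [-0.002  0.005] std 0.29
wrist y+ 1425 off mm -2.07 slopes [ 0.086 -0.007] std 3.73
wrist y- 1535 off mm 2.35 slopes [-0.095  0.009] std 3.9
```

```bash

python3 -m inch '-1 -0.02 0 0.035 0 0 0; -1 0 0 0 0 0 0; -1 0 0 0 0 0 0'
python3 -m inch '0.5 0 0 0 0 0 0; 0.5 0 0 0 0 0 0; 0.5 0 0 0 0 0 0; 0.5 0 0 0 0 0 0'
python3 -m inch '0.6 0 0 -0.5 0 0 0; 0.8 0 0 -1 0 0 0; 0.9 0 0 -1 0 0 0; 0.9 0 0 -1 0 0 0; 0.9 0 0 -1 0 0 0; 0.9 0 0 -1 0 0 0; 0.9 0 0 -1 0 0 0; 0.9 0 0 -1 0 0 0; 0.9 0 0 0 0 0 0; 0.9 0 0 0 0 0 0'
python3 - <<'E'
from h import *
ims=[]
cv=lambda Q:cv2.minAreaRect((Q[:,:2]*1e3).astype(np.float32))
for n in("top","scene","wrist"):
    c=camera(n); W=cloud(c); ims.append(c["img"]); H,S,V=cv2.split(cv2.cvtColor(c["img"],cv2.COLOR_BGR2HSV)); b=(H>100)&(H<130)&(S>150)
    m=(W[...,2]>.154)&(W[...,2]<.168)&(abs(W[...,0]-.611)<.06)&(abs(W[...,1]+.251)<.09)&b
    f=(W[...,2]>.112)&(W[...,2]<.13)&(abs(W[...,0]-.611)<.022)&(abs(W[...,1]+.251)<.055)&b
    k=W[(W[...,2]>.095)&(W[...,2]<.12)&(abs(W[...,0]-.471)<.045)&(abs(W[...,1]+.2345)<.09)]
    Q=W[f]
    if m.sum()>20: print(n,"tray rim",cv(W[m]),"z",W[m][:,2].mean())
    if len(Q)>20: print("  floor fit",np.linalg.lstsq(np.c_[np.ones(len(Q)),Q[:,:2]-[.611,-.251]],Q[:,2],rcond=None)[0])
    if len(k)>20: print("  cover",cv(k),np.median(k[:,2]))
cv2.imwrite("pics/end.png",np.hstack([cv2.resize(i,(400,300)) for i in ims[:2]]))
E
```

```text
time_s: 36.58
ee_pos: [0.6106, -0.2497, 0.1345]
eef_rot: [-3.136, -0.525, 1.448]
force: [-2.4, 0.8, 5.6]
grip_width: 0.062
grip_force: 30.0
time_s: 37.08
ee_pos: [0.6105, -0.2497, 0.1338]
eef_rot: [-3.136, -0.525, 1.447]
force: [-0.5, 0.8, 0.2]
grip_width: 0.0707
grip_force: 0.0
time_s: 38.33
ee_pos: [0.5979, -0.3615, 0.3276]
eef_rot: [-3.135, -0.526, 1.447]
force: [0.8, -0.2, -0.4]
grip_width: 0.0893
grip_force: 0.0
top tray rim ((609.036376953125, -251.24447631835938), (128.81649780273438, 61.44089889526367), 83.32588195800781) z 0.16000072881639432
  floor fit [ 0.11977234 -0.0226318   0.00333191]
  cover ((470.7456970214844, -234.80612182617188), (128.13429260253906, 63.697689056396484), 83.5837173461914) 0.10651644096831137
scene tray rim ((611.1893310546875, -250.65597534179688), (141.55377197265625, 61.704345703125), 82.68586730957031) z 0.15820620605040273
  floor fit [ 0.1179319  -0.0295488   0.00928263]
  cover ((471.1418151855469, -234.7325439453125), (138.2882843017578, 62.6212272644043), 83.27991485595703) 0.1059801054207895
wrist tray rim ((610.624267578125, -252.16140747070312), (130.31224060058594, 61.146873474121094), 82.77334594726562) z 0.1599855516221669
  floor fit [0.11891847 0.00043865 0.000762  ]
  cover ((471.3959045410156, -235.8580780029297), (129.5612030029297, 63.9189567565918), 82.974609375) 0.10581183025289642
```

View pics/end.png

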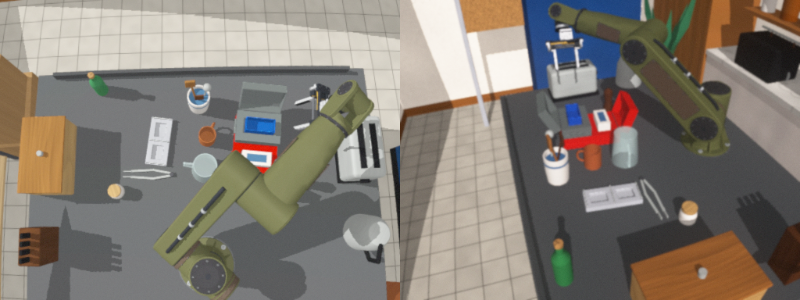

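Both are home: the tray floor is level at 0.119 in the grey caddy (260,125 in the left half), the cover top at 0.106 in the red (257,158), lids open, nothing else moved.

```bash
python3 -c "
from station import ticket; print(ticket.hand_in())"
```

```text
the job is handed in; nothing more can be done
None
```

The job is handed in with no verdict returned: my last camera check had the cover flat in the red caddy (closed back up) and the tray flat in the grey caddy (open side up), both within about 2 mm of their seats, with both lids open and nothing else visibly moved.

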